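# Sweep the setting vise, unclamp the pendant and show it to the inspection camera

## Task

With the bench brush, sweep the three brass offcuts off the setting vise's jaw into the catch tray the vise stands in, so that none can drop between the jaws, put the brush down on the bench outside the tray, then swing the red-knobbed cam lever fully open to unclamp the pendant. Lift the pendant out without pressing your fingers on the freshly set stone (the brass bail at its top is there to grip), and finish holding it still and upright in front of the inspection camera, the stone centred on the lens axis and looking squarely into the lens from about 70 mm: the job ends with the pendant still held there. Do not touch the camera, and leave the spool, the tin of red beads and the tweezers where they are.

Things in the scene. Friction and masses are not known exactly. Their poses are not given: they have to be found in the camera images.
- vise: Fixed jeweller's setting vise, dark steel, in an aluminium catch tray. Origin: centre of the tray's underside, on the bench, right below the pendant. Tray 220 (x) x 200 (y) mm, floor 3 thick, rim 16 high. Vise block x -70..+90, y +-37. Jaws close along x. The -x side (fixed jaw) looks roughly to the robot's right, +y roughly to the robot.
- jaw_deck (a point): Middle of the fixed jaw's flat top, where the offcuts lie: 45 mm above the bench, at x = -42 mm in the vise's frame (axes as the vise). The top reaches from x = -70 to -3 mm and y +-37 mm there, open on its outer x side and both y sides, where things fall into the tray. The pendant's stone overhangs its inner edge up to x = -11 mm.
- vise_seat (a point): Floor of the slot between the jaws, where the seated pendant's tang stands: on the vise's z axis, 23 mm above the bench, 22 mm below the jaw tops. Moving jaw beyond it: x +3..+36 mm, same height.
- vise_lever (a joint): Cam lever on a vertical pivot. 0 = clamped (arm lies along the vise's +y), 1.57 = fully open at its stop (arm along the vise's +x): clockwise seen from above. It opens the moving jaw by 2.4 mm; stays where it is left; turning it takes about 2 N at the knob.
- lever_knob (a point): Centre of the upright red knob at the lever's end, 14 mm diameter, 30 mm tall (15 mm above and below this point); the flat steel lever arm, 12 mm wide, lies beneath with its top 20 mm below this point. The knob can be gripped or pushed; a grip may turn round it. 58 mm from the pivot.
- lever_pivot (a point): Point on the lever's vertical pivot axis at the height of lever_knob; the knob moves on a level circle of 58 mm radius about it. At x = +50 mm, y = 0 in the vise's frame.
- pendant: Brass pendant standing in the vise, about 72 g, 90 mm tall. Origin: centre of the tang's underside; axes as the vise's, stone on the -x face. Tang 6 (x) x 22 (y), z 0..30, lowest 22 mm in the vise; oval plate 4 thick, 33 wide, z 26..68; bail (loop on top) z 66..90. Unclamped it has 2.4 mm play and may lean up to 6 degrees.
- bail (a point): Centre of the pendant's bail, 78 mm above the tang's underside; 10 mm thick (flat faces across the pendant's x), 14 mm wide (y), 24 mm tall; nothing stands above it. The stone's upper edge is 15 mm below this point.
- stone_face (a point): Centre of the stone's front surface: 11 mm out to -x and 47 mm up from the pendant's origin. Turquoise oval stone 24 mm wide, 32 mm tall, standing 9 mm proud of the plate.
- offcut_a: Brass casting offcut, chunky lump 13 x 11 x 10 mm, loose on the fixed jaw's deck; origin at the centre of its underside.
- offcut_b: Brass casting offcut, 11 x 12 x 10 mm, as offcut_a.
- offcut_c: Brass casting offcut, 14 x 10 x 10 mm, as offcut_a.
- brush: Bench brush standing on its stiff dark bristles, 90 g. Origin: centre of the bristles' underside. Bristles 46 (x) x 16 (y) mm, z 0..30, do not bend; wooden block 54 (x) x 22 (y), z 28..46 (grip across y near x = 0, close to its centre of mass); round handle 15 thick to -x, out to x = -113, rising to z = 58; it points roughly to the robot.
- scope: Fixed stand of the inspection camera: white base 120 x 110 x 12 mm, steel column 45 mm behind the origin (+x), 257 mm tall. Origin on the bench under the head; the lens looks along the stand's -x, roughly to the robot's left (+y).
- lens (a point): Centre of the lens front on the camera head, a level barrel 40 mm wide with a white light ring. Axes as the stand's: it looks level along -x, 57 mm ahead of the origin of the stand. Its height above the bench differs from job to job (170 to 220 mm) and stays fixed.
- tray_lid: Clear plastic tray lid, fixed in place, leaning on bead boxes in the middle of the bench between vise and camera; frame about 270 (away from the robot) x 190 (sideways) mm, highest corner 155 mm above the bench. Origin near its middle, 46 mm above the bench. Carry things over it.
- spool: Spool of wire, 51 mm diameter, 47 mm tall, stays where it is; origin at its underside.
- tin: Round tin of red beads with window lid, 71 mm diameter, 21 mm tall, stays where it is; origin at its underside.
- steel_tweezers: Steel tweezers lying flat, 110 x 54 x 8 mm, stay where they are; origin at the underside's centre.
- stone: The turquoise stone in its gilt bezel, fixed to the pendant's -x face (see pendant); origin at the centre of its back, z pointing out of the face.
Not all that is in view belongs to the job. There is more than one size of the brush; the job needs the largest.

How it is judged:
On the way, in this order (a step that is already met when the one before it is completed fails the run):
1. all three offcuts lie in the catch tray, swept while the brush is in the gripper and the pendant stands clamped (z of each of offcut_a, offcut_b, offcut_c in the frame of vise below 0.022 m and x of offcut_a in the frame of vise between -0.11 and 0.11 m and y of offcut_a in the frame of vise between -0.1 and 0.1 m and x of offcut_b in the frame of vise between -0.11 and 0.11 m and y of offcut_b in the frame of vise between -0.1 and 0.1 m and x of offcut_c in the frame of vise between -0.11 and 0.11 m and y of offcut_c in the frame of vise between -0.1 and 0.1 m and contact force between the fingers and brush above 0.5 N and distance between pendant and vise below 0.033 m and value of joint vise_lever below 0.4 rad), for 0.2 s.
2. the brush is put down on the bench, let go, outside the tray (contact force between the fingers and brush below 0.05 N and height (world z) of brush below 0.03 m and contact force between brush and vise below 0.05 N and linear speed of brush below 0.02 m/s), for 0.2 s.
3. the cam lever is swung open while the pendant still stands in the vise (value of joint vise_lever above 1.35 rad and distance between pendant and vise below 0.033 m and angle between pendant's own z axis and vertical below 0.3 rad), for 0.2 s.
At the end, for the whole second after the job is handed in: Pendant held still in the air, upright and facing the lens within 12 degrees, stone front (not back) to the lens, its centre within 12 mm of the lens axis across and up, 55 to 85 mm from the lens; offcuts in the tray, brush down off the tray, lever past 1.35 rad (contact force between the fingers and pendant above 1 N and contact force between each of pendant, brush and vise below 0.05 N and contact force between pendant and scope below 0.05 N and contact force between pendant and brush below 0.05 N and linear speed of pendant below 0.03 m/s and angle between pendant's own z axis and vertical below 0.21 rad and x of stone_face in the frame of lens between -0.085 and -0.055 m and y of stone_face in the frame of lens between -0.012 and 0.012 m and z of stone_face in the frame of lens between -0.012 and 0.012 m and angle between the x axis of pendant and the x axis of lens, either way round below 0.21 rad and x of lens in the frame of pendant below -0.03 m and value of joint vise_lever above 1.35 rad and height (world z) of brush below 0.03 m and z of each of offcut_a, offcut_b, offcut_c in the frame of vise below 0.022 m and x of offcut_a in the frame of vise between -0.11 and 0.11 m and y of offcut_a in the frame of vise between -0.1 and 0.1 m and x of offcut_b in the frame of vise between -0.11 and 0.11 m and y of offcut_b in the frame of vise between -0.1 and 0.1 m and x of offcut_c in the frame of vise between -0.11 and 0.11 m and y of offcut_c in the frame of vise between -0.1 and 0.1 m); the arm keeps its last pose, push and grip.
It fails at once if the fingers press on the freshly set stone (contact force between the fingers and stone above 1 N).
It fails at once if the inspection camera is touched (contact force between any of the fingers, the arm, pendant, brush and scope above 1 N).
It fails at once if the spool, tin or tweezers are disturbed (distance of any of spool, tin, steel_tweezers from where it was at the start of the episode above 0.02 m).
It also fails if it takes over 64 s, if anything falls off the work surface, if the arm or the gripper's body presses on something with over 40 N, if the wrist force passes 120 N, or if a joint passes its speed limit or range.

## Robot

A 6-joint arm with a two-finger parallel gripper is mounted at the origin on a cart in front of the work surface, level with it; the furniture and walls round the work are solid. World frame = base frame: x ahead of the robot, y to its left, z up, the work surface at z = 0. Lengths are in m, angles in rad, forces in N, time in s.
With the tool pointing down it reaches from about 0.35 to 0.975 m from the base axis. Payload 4.9 kg.
Tool frame: the origin (TCP) lies midway between the tips of the shut fingers; the grasp point (between the pads) lies 19 mm behind it; y points along the fingers, z is the direction in which the jaws open and shut, and the axes are right-handed (so a half turn about y gives the same grasp; the last joint's range is limited). The gripper opens to 85 mm and grips with 20 to 120 N. Pads are 22 mm wide; open, the fingers measure 114 mm over their backs; the gripper's body (76 mm by 85 mm) begins 54 mm behind the grasp point. The pads swing forward as they close: fully open they stand 13 mm farther back than shut.
Start: joints at [1.149, 0.053, 1.613, -0, 1.476, -0.119], TCP at [0.186, 0.597, 0.199] pointing down, gripper open.
Joint ranges: [-3.01, 3.01], [-1.01, 2.22], [0.06, 2.58], [-1.02, 4.17], [0.09, 2.62], [-3.14, 3.14]. Speed limits (rad/s): [2.57, 2.57, 3.14, 3.14, 3.14, 3.14].

## Interface

Orientations are given as a unit quaternion [w, x, y, z].
In Python, from plant import * gives the robot as it stands.
- The arm moves only by the shell command python3 -m crank 'ROWS'. ROWS is JSON, a list that holds one entry, the list of rows, each a list of 5 numbers: the gripper command: -1 is shut, 1 is fully open, values between are in proportion, then the shift along the tool's x, y, z in cm, then the turn about the tool's y in degrees. In form: [[[jaw, dx, dy, dz, twist], ...]]. A call has 1 to 8 rows; each row shifts and turns the commanded pose from where the row before left it, along the tool's axes as they then stand; what a row does not reach is not made up. A row lasts 1/8 s, in which the tool goes at most 62.5 mm and 10.7 degrees, less where a joint would pass 70% of its speed; a pose out of reach is approached as far as the arm can. A call with a gripper value outside its range is refused whole. The fingers move at their own pace and stop on an object; the grip force is fixed at half the most. Time passes only in rows, so rows that do not move let the fingers close. It gives the time, the measured TCP pose, the force and the opening at its end, in the units of the state.
- state(): the state, without advancing time (a new reading comes with each control period).
- grab_frame(name): name is "scene" or "top" or "wrist"; returns a dict with "frame" (400x640x3 uint8, red, green, blue), "fx", "fy", "cx", "cy" (pixels), "D" ([k1, k2, p1, p2, k3] as OpenCV has them; the pictures are not rectified), "pose" (4x4, takes a point from camera to world coordinates). Camera axes: x right, y up, looking along -z (the intrinsics and any distortion apply to the point x, -y, -z); pixel columns grow to the right and rows downward; lengths in m; the calibration is good to about 2 mm. A picture is of the moment at which its call begins. There is no depth.
- job_done(): hands the job in, once; it reports no verdict.
The state is a dict: "time": time; "joint_pos": joint angles; "joint_vel": joint speeds; "joint_efforts": joint torques, N m; "tool_pos": TCP position; "tool_rot": TCP orientation; "contact_force": force on the tool from outside, world axes, zero at the start; "ft_torque": the same for the moment, N m; "gripper_width": opening from 0.0 (shut) to 1.0 (fully open).
Only numpy, scipy, OpenCV 4.12 (cv2) and the standard library are available. Lean on these libraries where they do the work, as an engineer would, in place of code of your own. Each camera call takes 0.05 s, during which the arm holds its last target.

## Working session

There is one attempt and no reset: what is moved stays moved. The work goes in short steps, Python scripts to look and compute and a shell command to move; the robot and the scene stay as the last step left them, time stands still between calls to the robot, and variables do not carry over. Pictures are saved under pics/ and viewed, and the job is handed in when it is done.

```bash
mkdir -p pics; ls; python3 - <<'E'
from plant import *
import cv2
print(state())
for n in ["scene","top","wrist"]:
    f=grab_frame(n); cv2.imwrite(f"pics/{n}0.png",f["frame"][:,:,::-1])
    print(n,f["fx"],f["fy"],f["cx"],f["cy"],f["D"]); print(f["pose"])
E
```

```text
pics
{'time': 0.0, 'joint_pos': array([ 1.14901162e+00,  5.33504860e-02,  1.61427687e+00, -3.51421474e-05,
        1.47599949e+00, -1.18985059e-01]), 'joint_vel': array([0.00032139, 0.00104488, 0.00077705, 0.00066036, 0.00041858,
       0.00212349]), 'joint_efforts': array([-1.49341635e-03, -3.93672073e+01, -3.70180321e+01, -7.07467279e-05,
        6.90075583e-03,  7.53090518e-06]), 'tool_pos': array([0.18609061, 0.59593789, 0.19727727]), 'tool_rot': array([-0.69832158,  0.69971432, -0.10682627,  0.10646591]), 'contact_force': array([ 0.05572933, -0.14686093,  0.21989152]), 'ft_torque': array([ 0.01811672,  0.0064472 , -0.00021067]), 'gripper_width': 0.9985702024551901}
scene 496.8177372648441 496.8177372648441 318.10406119876865 204.83005207633212 [0.00017686 0.         0.         0.         0.        ]
[[-0.83691913  0.2357439  -0.49395464 -0.26892656]
 [-0.54680256 -0.39961348  0.73574182  1.38101564]
 [-0.02394428  0.88585207  0.46334953  0.92917626]
 [ 0.          0.          0.          1.        ]]
top 495.36139970731364 495.36139970731364 312.67401920360095 193.605104474242 [-0.15359433  0.          0.          0.          0.        ]
[[-0.40664738  0.80751006 -0.42727674 -0.28324022]
 [-0.91351148 -0.35346195  0.20139866  0.51671289]
 [ 0.01160538  0.47222045  0.88140409  1.88164623]
 [ 0.          0.          0.          1.        ]]
wrist 305.6950189114806 305.6950189114806 317.3526332530765 198.98619963549538 [-0.04558041  0.          0.          0.          0.        ]
[[ 0.2967779  -0.92177976 -0.24948938  0.12244649]
 [ 0.95494588  0.28616403  0.07866713  0.61601449]
 [-0.00111888 -0.26159552  0.96517694  0.37289574]
 [ 0.          0.          0.          1.        ]]
```

View pics/scene0.png

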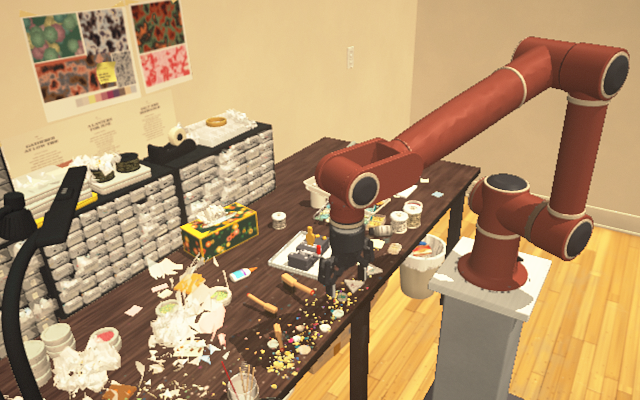

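View pics/top0.png

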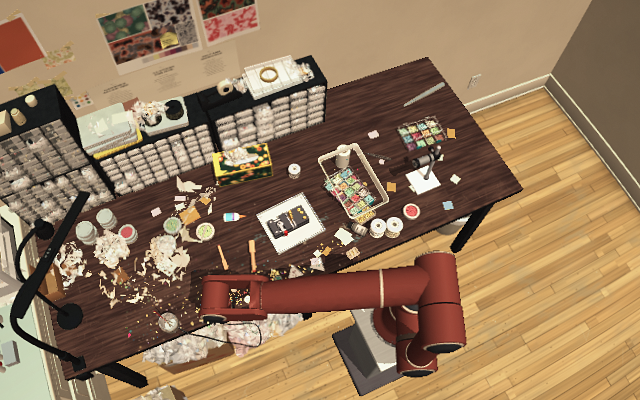

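View pics/wrist0.png

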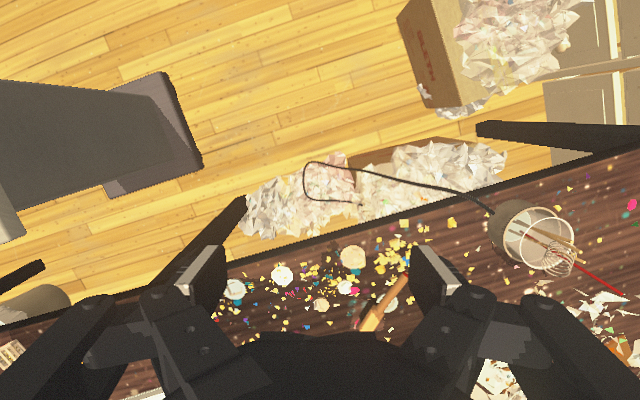

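```bash
cat > h.py <<'E'
from plant import *
import cv2, numpy as np
def K(f): return np.array([[f["fx"],0,f["cx"]],[0,f["fy"],f["cy"]],[0,0,1.]])
def proj(f,P):
    P=np.atleast_2d(np.asarray(P,float)); T=np.linalg.inv(f["pose"])
    c=P@T[:3,:3].T+T[:3,3]; c=c*[1,-1,-1]
    return cv2.projectPoints(c.reshape(-1,1,3),np.zeros(3),np.zeros(3),K(f),np.array(f["D"],float))[0].reshape(-1,2)
def ray(f,u,v):
    p=cv2.undistortPoints(np.array([[[u,v]]],float),K(f),np.array(f["D"],float)).ravel()
    d=f["pose"][:3,:3]@np.array([p[0],-p[1],-1.]); return f["pose"][:3,3],d/np.linalg.norm(d)
def onz(f,u,v,z):
    o,d=ray(f,u,v); return o+d*(z-o[2])/d[2]
def tri(l):
    A=np.zeros((3,3));b=np.zeros(3)
    for f,u,v in l:
        o,d=ray(f,u,v); M=np.eye(3)-np.outer(d,d); A+=M;b+=M@o
    return np.linalg.solve(A,b)
def crop(f,name,x0,y0,x1,y1,s):
    im=cv2.resize(f["frame"][y0:y1,x0:x1,::-1],None,fx=s,fy=s,interpolation=cv2.INTER_CUBIC)
    cv2.imwrite("pics/"+name+".png",im)
E
python3 - <<'E'
from h import *
f=grab_frame("top"); crop(f,"t1",210,180,350,280,5.7); crop(f,"t2",310,110,480,240,4.6)
f=grab_frame("scene"); crop(f,"s1",230,200,380,310,5.3); crop(f,"s2",300,160,440,270,5.3)
E
```

```text
(no output)
```

View pics/t1.png

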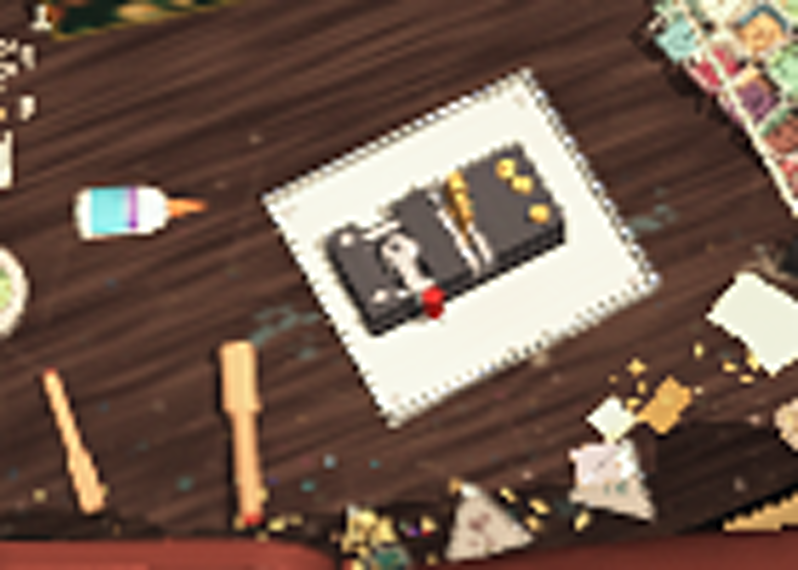

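View pics/t2.png

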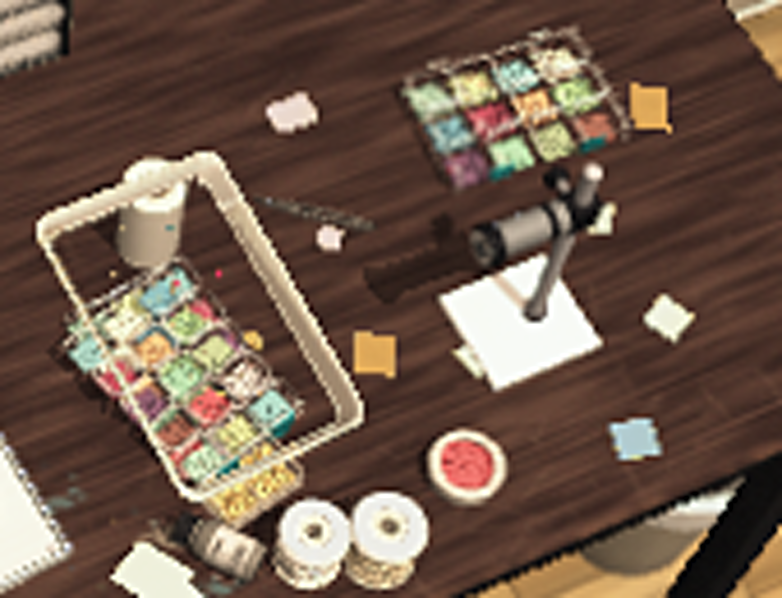

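View pics/s1.png

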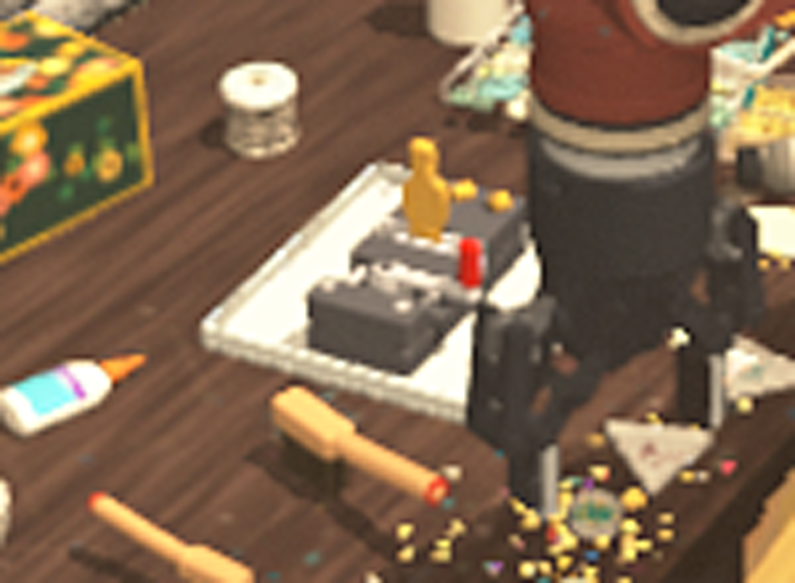

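View pics/s2.png

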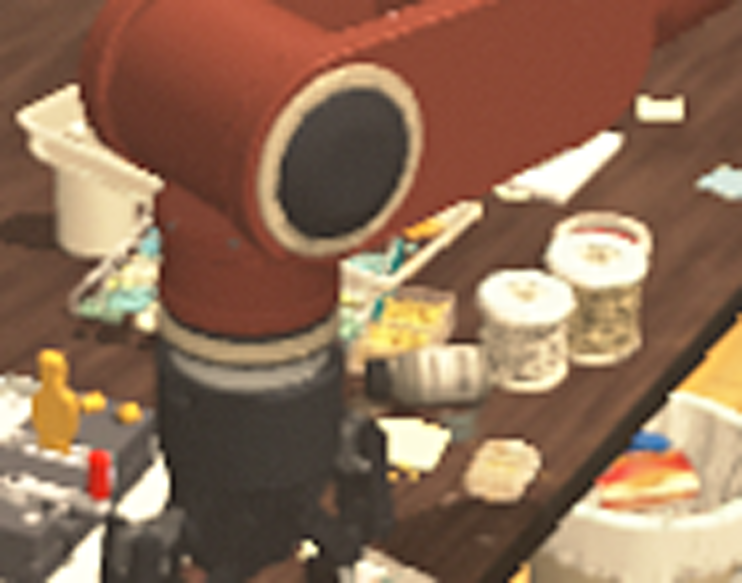

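```bash
cat >> h.py <<'E'
def t1(u,v): return 210+u/5.7,180+v/5.7
def t2(u,v): return 310+u/4.6,110+v/4.6
def s1(u,v): return 230+u/5.3,200+v/5.3
E
python3 - <<'E'
from h import *
f=grab_frame("top"); g=grab_frame("scene")
C=np.array([onz(f,*t1(*p),0.016) for p in [(265,198),(525,72),(658,285),(392,425)]])
print("tray",C.round(4), C.mean(0))
print("lens",[np.linalg.norm(C[i]-C[(i+1)%4]).round(3) for i in range(4)])
print("yaw edge", [np.degrees(np.arctan2(*(C[b]-C[a])[[1,0]])) for a,b in [(1,0),(2,3),(1,2),(0,3)]])
pts={"brush_headend":((240,343),.046),"brush_headL":((222,345),.046),"headR":((256,345),.046),"brush_shoulderL":((228,410),.046),"shR":((262,405),.046),"handle_end":((252,518),.058),
"off1":((506,168),.055),"off2":((521,186),.055),"off3":((540,214),.055),"knob":((432,300),.08),"bail":((458,185),.10),
"b2a":((48,375),.04),"b2b":((95,505),.04)}
for k,(p,z) in pts.items(): print(k,onz(f,*t1(*p),z).round(4))
for k,p,z in [("lens",(487,247),.2),("basectr",(520,320),.012),("b1",(442,300),.012),("b2",(545,258),.012),("b3",(600,340),.012),("b4",(497,388),.012),("colbase",(535,312),.012),("spool1",(313,525),.047),("spool2",(390,522),.047),("tin",(467,462),.021)]: print(k,onz(f,*t2(*p),z).round(4))
print("knob tri",tri([(f,*t1(432,293)),(g,*s1(470,242))]),"bail top tri",tri([(f,*t1(457,178)),(g,*s1(423,140))]))
for k,p in [("top",(290,385)),("end",(435,490))]: print(onz(g,*s1(*p),.046).round(4),onz(g,*s1(*p),.058).round(4))
E
```

```text
tray [[0.6238 0.3464 0.016 ]
 [0.6436 0.1299 0.016 ]
 [0.4448 0.1114 0.016 ]
 [0.422  0.3281 0.016 ]] [0.53355908 0.2289538  0.016     ]
lens [np.float64(0.217), np.float64(0.2), np.float64(0.218), np.float64(0.203)]
yaw edge [np.float64(95.22925290753969), np.float64(96.01141087573464), np.float64(-174.68038040705358), np.float64(-174.8406695576667)]
brush_headend [0.5105 0.406  0.046 ]
brush_headL [0.5141 0.4182 0.046 ]
headR [0.5045 0.3962 0.046 ]
brush_shoulderL [0.4666 0.4317 0.046 ]
shR [0.4606 0.4086 0.046 ]
handle_end [0.3816 0.4453 0.058 ]
off1 [0.5575 0.1818 0.055 ]
off2 [0.54   0.1776 0.055 ]
off3 [0.514 0.174 0.055]
knob [0.4726 0.274  0.08  ]
bail [0.5381 0.2262 0.1   ]
b2a [0.5442 0.5388 0.04  ]
b2b [0.4399 0.5408 0.04  ]
lens [ 0.4902 -0.3033  0.2   ]
basectr [ 0.4925 -0.3835  0.012 ]
b1 [ 0.542  -0.3249  0.012 ]
b2 [ 0.543  -0.4414  0.012 ]
b3 [ 0.4423 -0.4439  0.012 ]
b4 [ 0.4372 -0.3262  0.012 ]
colbase [ 0.4943 -0.4014  0.012 ]
spool1 [ 0.3697 -0.0897  0.047 ]
spool2 [ 0.3443 -0.1543  0.047 ]
tin [ 0.3777 -0.2581  0.021 ]
knob tri [0.47634478 0.27274851 0.08449427] bail top tri [0.53881245 0.22738504 0.11343669]
[0.5163 0.4042 0.046 ] [0.5056 0.4174 0.058 ]
[0.3907 0.4417 0.046 ] [0.3817 0.4545 0.058 ]
```

```bash
python3 - <<'E'
from h import *
from scipy.spatial.transform import Rotation as R
s=state(); q=s["tool_rot"]; M=R.from_quat([q[1],q[2],q[3],q[0]]).as_matrix(); print(M.round(4))
f=grab_frame("top"); g=grab_frame("scene")
for z in (.05,.1,.155):
  print(z,[onz(f,*t2(*p),z).round(3)[:2] for p in [(40,225),(210,155),(360,415),(190,495)]])
print("in scene", proj(g,[0.49,-.303,.2]))
E
```

```text
[[ 9.545e-01 -2.000e-04  2.981e-01]
 [-2.981e-01 -5.000e-04  9.545e-01]
 [-0.000e+00 -1.000e+00 -5.000e-04]]
0.05 [array([0.751, 0.004]), array([ 0.758, -0.18 ]), array([ 0.449, -0.179]), array([ 0.439, -0.001])]
0.1 [array([0.723, 0.018]), array([ 0.73 , -0.161]), array([ 0.429, -0.16 ]), array([0.42 , 0.013])]
0.155 [array([0.692, 0.034]), array([ 0.699, -0.14 ]), array([ 0.407, -0.139]), array([0.398, 0.028])]
in scene [[395.26501224 152.41116853]]
```

```bash
python3 -m crank '[[[1,4.9,0.5,-1.2,0],[1,4.9,0.5,-1.2,0],[1,4.9,0.5,-1.2,0],[1,4.9,0.5,-1.2,0],[1,4.9,0.5,-1.2,0],[1,4.9,0.5,-1.2,0],[1,4.7,0.5,-1.2,0],[1,0,0,0,0]]]'; python3 - <<'E'
from h import *
s=state(); print(s["time"],s["tool_pos"])
f=grab_frame("wrist"); cv2.imwrite("pics/w1.png",f["frame"][:,:,::-1])
f=grab_frame("scene"); crop(f,"s3",240,160,440,310,4)
f=grab_frame("top"); crop(f,"t3",190,160,330,265,5.7)
E
```

```text
time: 1.45
tool_pos: [0.489, 0.4126, 0.1628]
tool_rot: [-0.698, 0.699, -0.108, 0.108]
contact_force: [0.1, -0.2, -0.0]
gripper_width: 1.0
1.45 [0.48899618 0.41258121 0.162828  ]
```

View pics/w1.png

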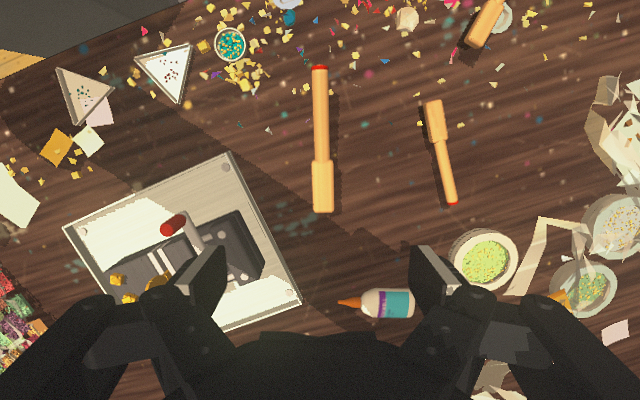

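View pics/s3.png

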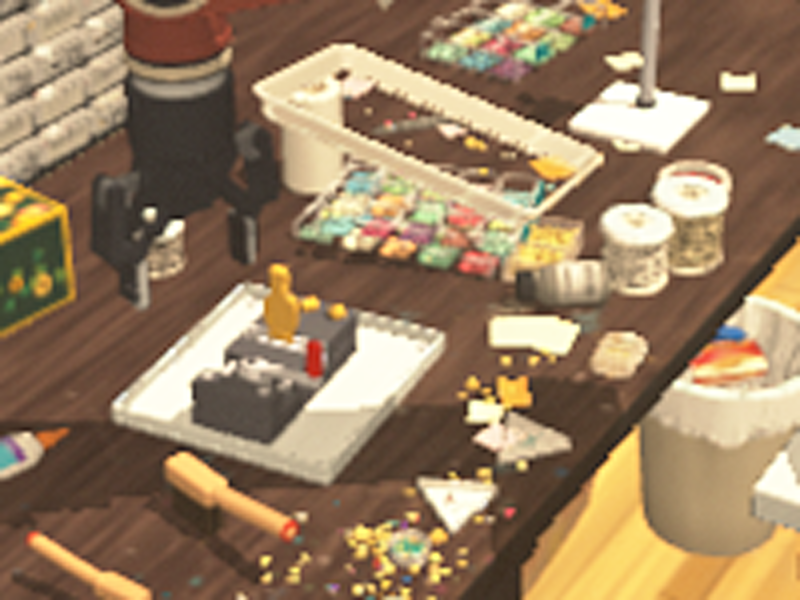

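```bash
python3 - <<'E'
from h import *
f=grab_frame("wrist")
P=[onz(f,*p,.046) for p in [(312,160),(332,160),(313,212),(334,212)]]
print(np.round(P,4),np.mean(P,0)); d=P[2]-P[0]; print(np.degrees(np.arctan2(d[1],d[0])),np.linalg.norm(d),np.linalg.norm(P[1]-P[0]))
print("hend",onz(f,320,67,.058))
P=[onz(f,*p,.046) for p in [(427,104),(441,100),(434,142),(447,138)]]
print("other",np.linalg.norm(P[2]-P[0]),np.linalg.norm(P[1]-P[0]))
crop(f,"w1c",250,40,520,240,2.9)
print(proj(f,[.489,.4126,.163]))
# vise in wrist
for n,p,z in [("knob",(175,222),.08)]: print(n,onz(f,*p,z))
C=np.array([onz(f,*p,.016) for p in [(229,153),(63,229),(302,302)]]);print(C)
E
```

```text
[[0.4598 0.4181 0.046 ]
 [0.4655 0.4364 0.046 ]
 [0.5101 0.4033 0.046 ]
 [0.5163 0.4234 0.046 ]] [0.48792896 0.42029165 0.046     ]
-16.40501567179935 0.05236379086452486 0.019218869829986527
hend [0.38372593 0.44943778 0.058     ]
other 0.03612141767417964 0.01332908170820163
[[314.75751633 234.00109003]]
knob [0.4719823  0.28466429 0.08      ]
[[0.43038839 0.33484151 0.016     ]
 [0.45285201 0.11536146 0.016     ]
 [0.62419007 0.35296294 0.016     ]]
```

View pics/w1c.png

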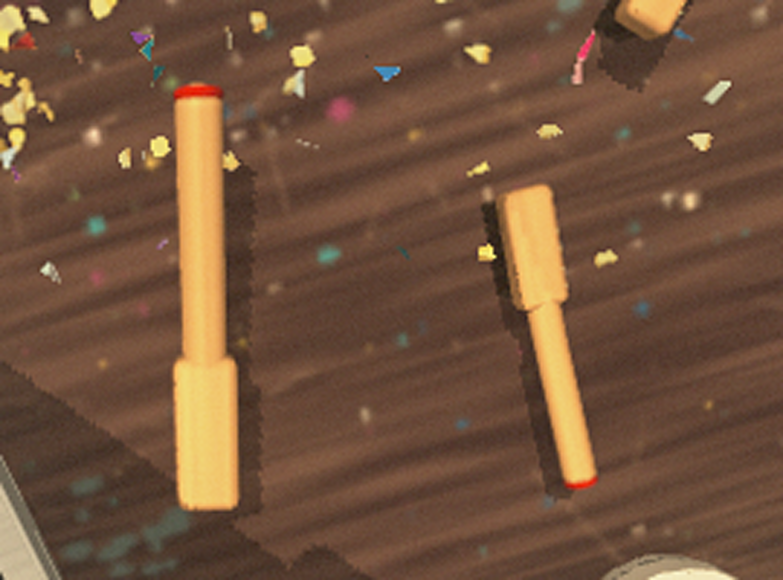

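```bash
python3 - <<'E'
s=open('h.py').read()
s=s.replace("210+u/5.7,180+v/5.7","209.5+(u+.5)/5.7,179.5+(v+.5)/5.7").replace("310+u/4.6,110+v/4.6","309.5+(u+.5)/4.6,109.5+(v+.5)/4.6").replace("230+u/5.3,200+v/5.3","229.5+(u+.5)/5.3,199.5+(v+.5)/5.3")
open('h.py','w').write(s)
E
python3 - <<'E'
from h import *
f=grab_frame("top")
C=np.array([onz(f,*t1(*p),0.016) for p in [(265,198),(525,72),(658,285),(392,425)]])
print(C.round(4),C.mean(0))
P=[onz(f,*t1(*p),.046) for p in [(222,345),(256,345),(228,410),(262,405)]];print(np.mean(P,0))
print("hend",onz(f,*t1(252,518),.058))
E
```

```text
[[0.6263 0.3473 0.016 ]
 [0.6462 0.1307 0.016 ]
 [0.4472 0.1122 0.016 ]
 [0.4243 0.329  0.016 ]] [0.53598375 0.22979018 0.016     ]
[0.48876456 0.4145514  0.046     ]
hend [0.38379065 0.44615958 0.058     ]
```

```bash
python3 - <<'E'
from h import *
f=grab_frame("wrist"); crop(f,"w2",50,140,320,340,2.9)
E
```

```text
(no output)
```

View pics/w2.png

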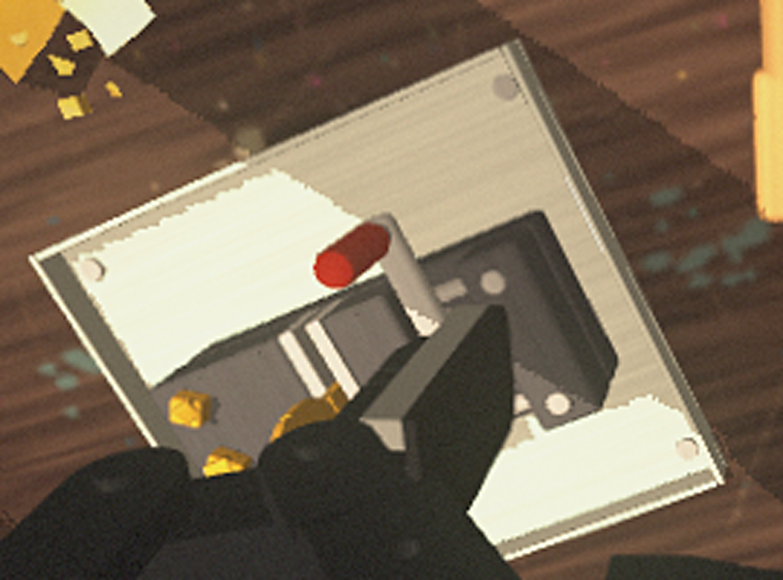

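View pics/t3.png

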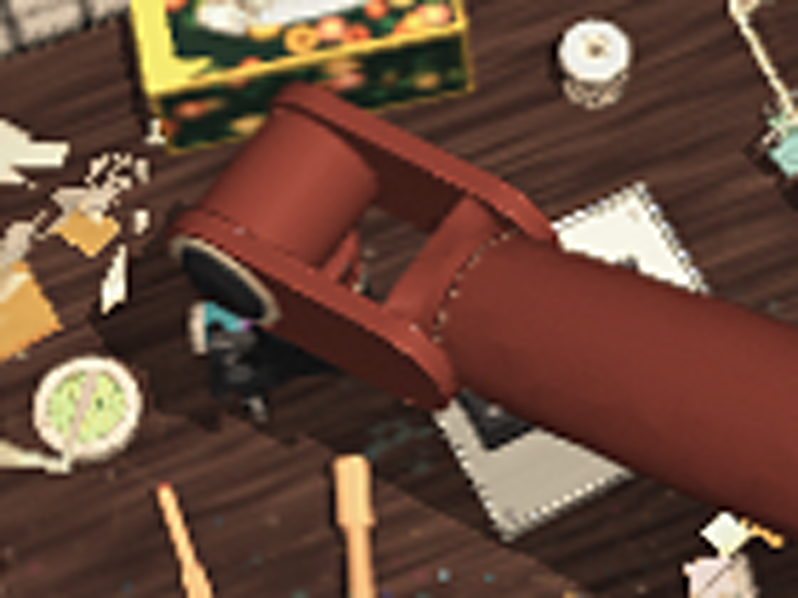

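```bash
python3 -m crank '[[[1,-0.2,4.8,0.4,0],[1,0,4.8,0,0],[1,0,4.6,0,0],[-1,0,0,0,0],[-1,0,0,0,0],[-1,0,0,0,0],[-1,0,0,0,0]]]'; python3 - <<'E'
from h import *
s=state(); print(s["time"],s["tool_pos"],s["gripper_width"],s["contact_force"])
f=grab_frame("wrist"); cv2.imwrite("pics/w3.png",f["frame"][:,:,::-1])
E
```

```text
time: 2.62
tool_pos: [0.4874, 0.42, 0.0239]
tool_rot: [0.7, -0.698, 0.106, -0.108]
contact_force: [0.4, -0.0, 0.4]
gripper_width: 0.148
2.625 [0.48739609 0.42004707 0.02393846] 0.14797869111223236 [ 0.35215563 -0.01897387  0.44517817]
```

View pics/w3.png

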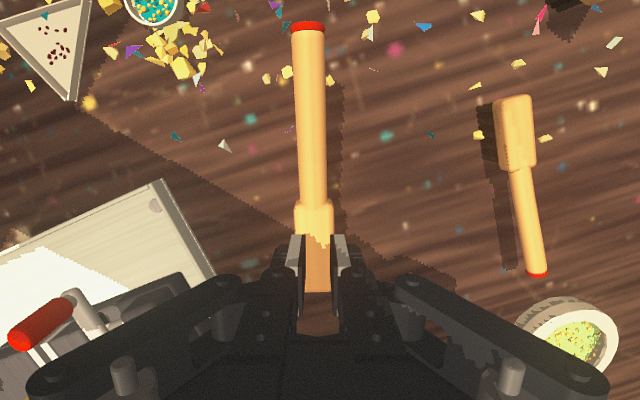

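```bash
python3 -m crank '[[[-1,0,-1,0,0],[-1,0,-1,0,0],[-1,0,0,0,0]]]'; python3 - <<'E'
from h import *
s=state(); print(s["time"],s["tool_pos"],s["gripper_width"],s["contact_force"])
f=grab_frame("wrist"); crop(f,"w4",220,150,420,300,4)
f=grab_frame("scene"); crop(f,"s4",240,250,370,350,6)
E
```

```text
time: 3.05
tool_pos: [0.4872, 0.4199, 0.0435]
tool_rot: [0.7, -0.698, 0.106, -0.107]
contact_force: [-0.4, -0.1, 0.0]
gripper_width: 0.002
3.05 [0.48720252 0.41985099 0.04352788] 0.002073222519548094 [-0.39047408 -0.1247064   0.04877527]
```

View pics/w4.png

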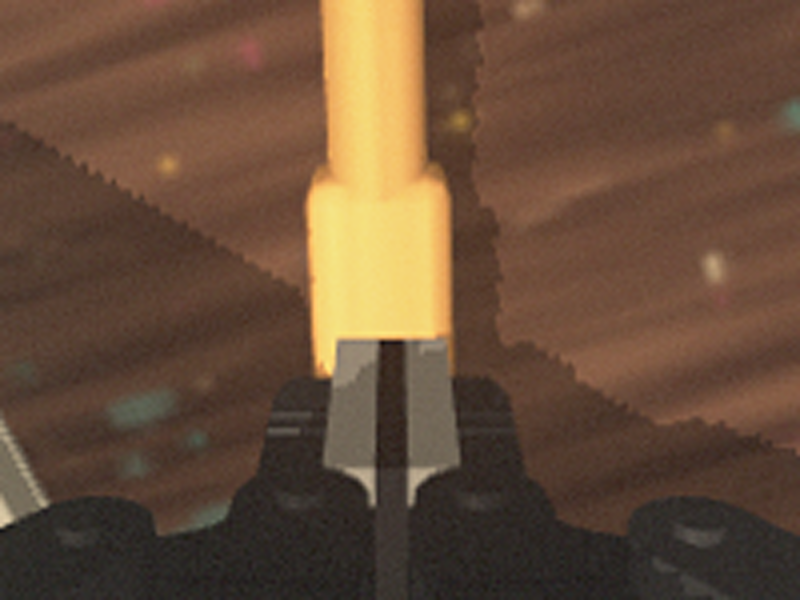

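View pics/s4.png

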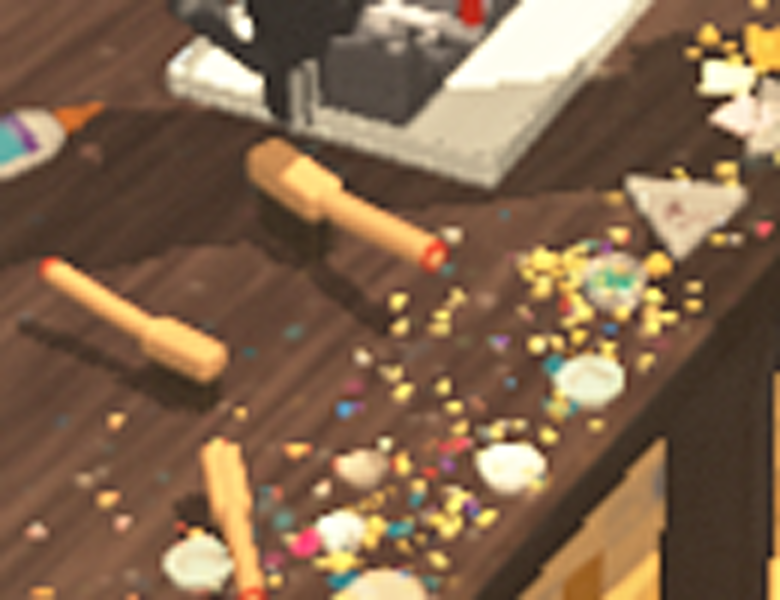

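```bash
python3 - <<'E'
from h import *
f=grab_frame("scene"); s=state(); p=s["tool_pos"]
print(proj(f,p), onz(f,240+290/6,250+108/6,p[2]))
print(proj(f,[.4888,.4146,.046]), onz(f,240+300/6,250+175/6,.046))
w=grab_frame("wrist"); print(proj(w,p), proj(w,[.4888,.4146,.046]))
print(state()["joint_pos"],w["pose"],f["pose"])
E
```

```text
[[289.9674584  279.42620398]] [0.52547778 0.37332749 0.04141578]
[[289.9908233  277.14615053]] [0.4827608 0.4228559 0.046    ]
[[317.26550827 229.22677851]] [[311.67946886 238.20129461]]
[ 5.95633067e-01  2.31010145e-01  1.69092924e+00 -2.99096331e-06
  1.22036863e+00 -6.72333593e-01] [[ 2.96803430e-01 -9.21615297e-01 -2.50065929e-01  4.22213777e-01]
 [ 9.54938419e-01  2.86606175e-01  7.71331115e-02  4.38760008e-01]
 [ 5.83383990e-04 -2.61690935e-01  9.65151550e-01  2.16941019e-01]
 [ 0.00000000e+00  0.00000000e+00  0.00000000e+00  1.00000000e+00]] [[-0.83691913  0.2357439  -0.49395464 -0.26892656]
 [-0.54680256 -0.39961348  0.73574182  1.38101564]
 [-0.02394428  0.88585207  0.46334953  0.92917626]
 [ 0.          0.          0.          1.        ]]
```

```bash
python3 - <<'E'
from h import *
w=grab_frame("wrist")
A=[onz(w,220+(u+.5)/4-.5,150+(v+.5)/4-.5,.046) for u,v in [(310,190),(447,185)]]; print(A)
f=grab_frame("scene")
s6=lambda u,v:(239.5+(u+.5)/6,249.5+(v+.5)/6)
for p in [(270,140),(250,160),(318,220),(340,180)]: print(onz(f,*s6(*p),.046))
print(onz(f,*s6(435,255),.055))
# fingertip: triangulate
crop(f,"s5",250,220,330,280,10)
t=grab_frame("top"); crop(t,"t5",220,200,300,260,10)
E
```

```text
[array([0.46174483, 0.41419562, 0.046     ]), array([0.46690212, 0.43329802, 0.046     ])]
[0.51577356 0.40553143 0.046     ]
[0.51411718 0.42463251 0.046     ]
[0.45575736 0.44712971 0.046     ]
[0.46553741 0.41483239 0.046     ]
[0.38489402 0.4498951  0.055     ]
```

View pics/s5.png

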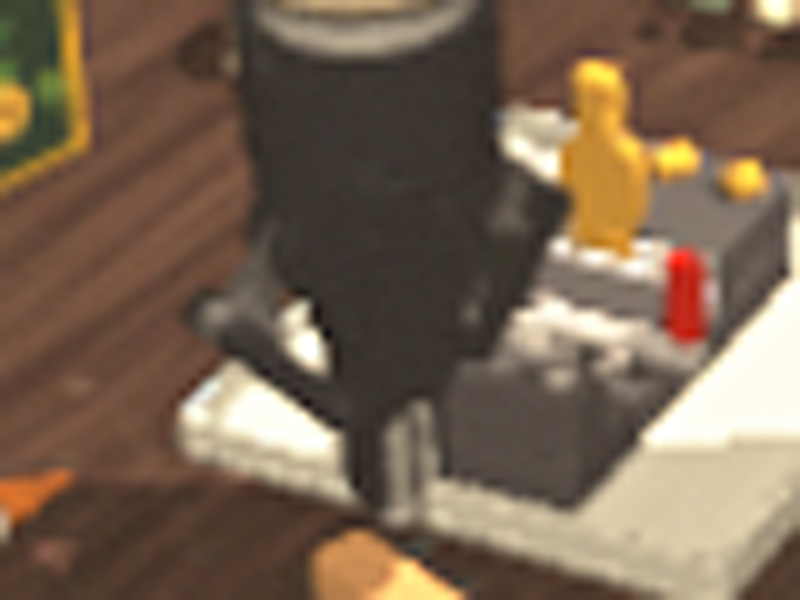

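View pics/t5.png

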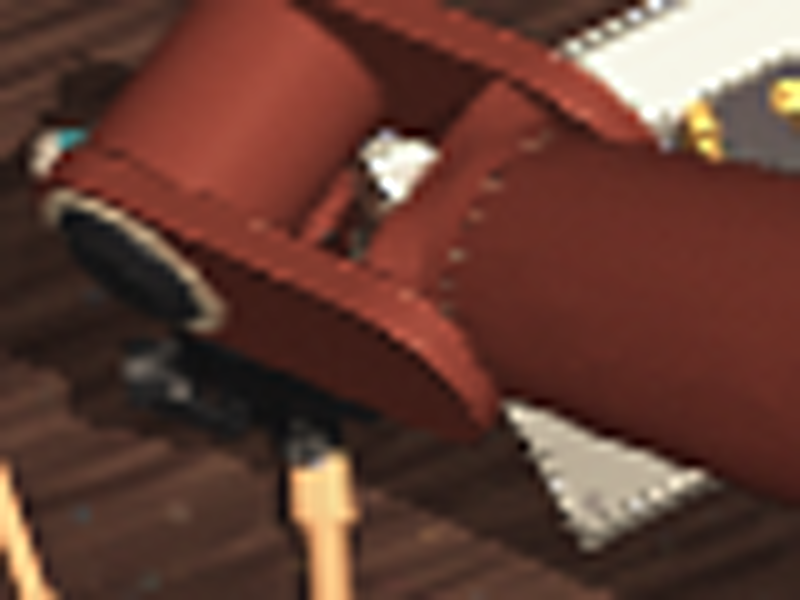

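```bash
python3 - <<'E'
from h import *
f=grab_frame("scene"); t=grab_frame("top"); w=grab_frame("wrist"); s=state()
X=tri([(f,289.5,272.),(t,250.5,245)]); print(X,proj(f,X),proj(t,X)); 
X=tri([(f,289.5,272.),(w,317,235)]); print(X,proj(f,X),proj(w,X)); 
for z in (.04,.05,.06,.07): print(z,onz(f,289.5,272.,z),onz(w,317,235,z),onz(t,250.5,245,z))
A=onz(w,220+(375.5)/4-.5,150+(182)/4-.5,.046);print(s["tool_pos"])
cv2.imwrite("pics/w5.png",w["frame"][:,:,::-1])
E
```

```text
[0.48390155 0.42081977 0.07011598] [[289.68562004 272.07208856]] [[250.39726872 244.89045283]]
[0.48023015 0.42238294 0.07179269] [[290.34815484 272.24452245]] [[320.40153469 238.86831776]]
0.04 [0.51100774 0.38714705 0.04      ] [0.489882   0.41753713 0.04      ] [0.49604775 0.41901521 0.04      ]
0.05 [0.50223631 0.39832446 0.05      ] [0.48605008 0.41873821 0.05      ] [0.49181627 0.41954571 0.05      ]
0.06 [0.49346489 0.40950187 0.06      ] [0.48221816 0.4199393  0.06      ] [0.4875848 0.4200762 0.06     ]
0.07 [0.48469346 0.42067928 0.07      ] [0.47838625 0.42114038 0.07      ] [0.48335332 0.42060669 0.07      ]
[0.48594375 0.41902252 0.04123166]
```

View pics/w5.png

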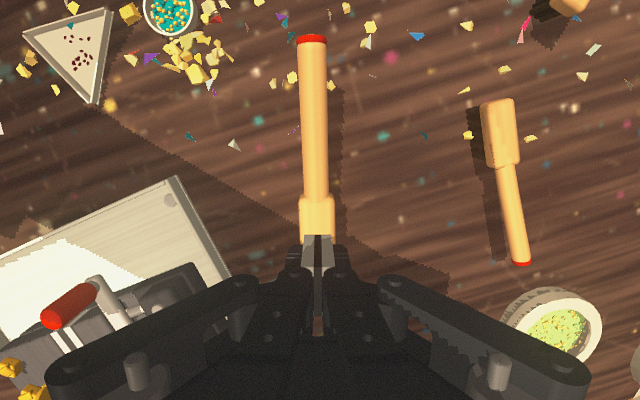

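```bash
python3 - <<'E'
from h import *
f=grab_frame("scene"); t=grab_frame("top"); w=grab_frame("wrist")
for z in (.163,.176,.19,.2,.21): print(z,proj(f,[[.489,.4126,z],[.489+.298*.042,.4126+.9545*.042,z],[.489-.298*.042,.4126-.9545*.042,z]]).round(1).tolist())
print(state())
E
```

```text
0.163 [[288.3, 243.8], [276.5, 249.0], [299.8, 238.7]]
0.176 [[288.1, 240.0], [276.2, 245.1], [299.6, 235.0]]
0.19 [[287.8, 235.8], [275.9, 240.9], [299.4, 230.8]]
0.2 [[287.7, 232.8], [275.7, 237.9], [299.3, 227.9]]
0.21 [[287.5, 229.8], [275.4, 234.9], [299.1, 224.9]]
{'time': 3.7, 'joint_pos': array([ 5.95697215e-01,  2.30924903e-01,  1.69047421e+00,  3.90976153e-07,
        1.22030679e+00, -6.72337854e-01]), 'joint_vel': array([ 0.00108657,  0.0009531 , -0.00302968,  0.00017988, -0.00086924,
        0.00188182]), 'joint_efforts': array([ 3.35356290e-04, -4.34823954e+01, -3.34137869e+01, -1.93738101e-04,
        1.64519319e-03, -6.30271728e-06]), 'tool_pos': array([0.48605113, 0.41910415, 0.04142441]), 'tool_rot': array([-0.69899306,  0.69904728, -0.10666342,  0.10660449]), 'contact_force': array([0.48292057, 0.06028741, 0.83549687]), 'ft_torque': array([ 0.01105822, -0.08683324,  0.01074295]), 'gripper_width': -0.002484567305579492}
```

```bash
python3 -c "
import cv2
im=cv2.imread('pics/s3.png'); cv2.imwrite('pics/s3c.png',cv2.resize(im[60:320,60:320],None,fx=2.3,fy=2.3))"
```

```text
(no output)
```

View pics/s3c.png

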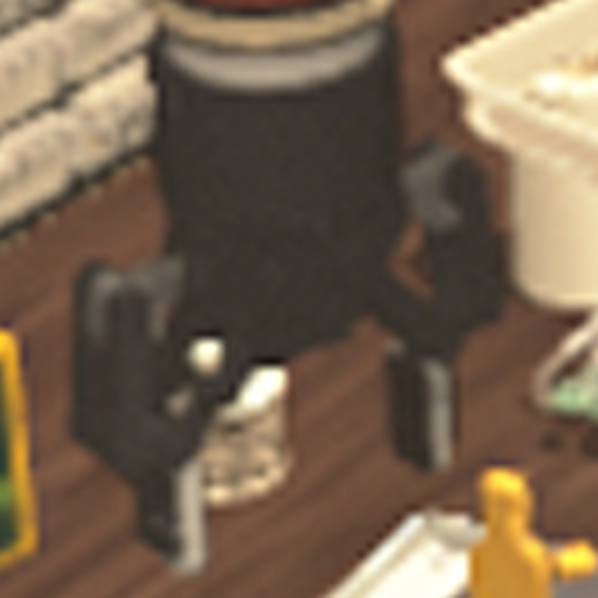

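```bash
python3 -m crank '[[[1,0,0,0,0],[1,0,0,0,0],[1,0,0,0,0],[1,0,2.4,-0.1,0],[1,0,2.4,0,0],[1,0,0,0,0]]]'; python3 - <<'E'
from h import *
f=grab_frame("wrist"); cv2.imwrite("pics/w6.png",f["frame"][:,:,::-1])
f=grab_frame("scene"); crop(f,"s6",240,220,340,320,6)
E
```

```text
time: 4.45
tool_pos: [0.4839, 0.4169, -0.009]
tool_rot: [-0.698, 0.7, -0.108, 0.105]
contact_force: [-0.8, -0.1, -0.2]
gripper_width: 0.997
```

View pics/w6.png

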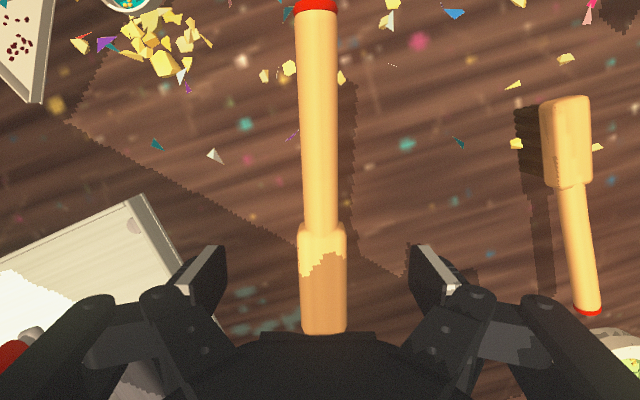

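View pics/s6.png

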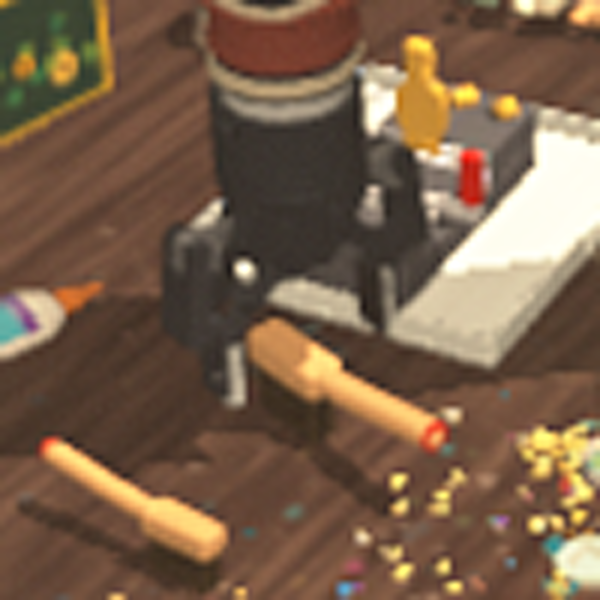

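```bash
python3 -m crank '[[[-1,0,0,0,0],[-1,0,0,0,0],[-1,0,0,0,0],[-1,0,0,0,0],[-1,0,0,0,0]]]'; python3 - <<'E'
from h import *
f=grab_frame("wrist"); cv2.imwrite("pics/w7.png",f["frame"][:,:,::-1])
E
```

```text
time: 5.18
tool_pos: [0.4862, 0.4184, -0.0059]
tool_rot: [0.699, -0.699, 0.106, -0.107]
contact_force: [0.4, -0.1, 3.3]
gripper_width: 0.242
```

View pics/w7.png

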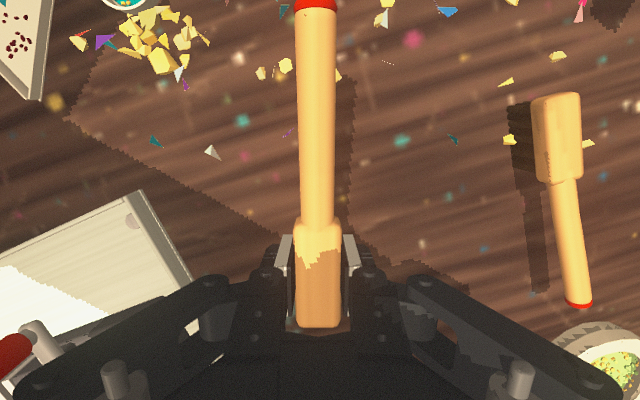

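```bash
python3 -m crank '[[[-1,0,-2,0,0],[-1,0,-4,0,0],[-1,0,-4,0,-10],[-1,0,-4,0,-10],[-1,0,0,0,-10],[-1,0,0,0,-10],[-1,0,0,0,-10],[-1,0,0,0,-10]]]'; python3 - <<'E'
from h import *
from scipy.spatial.transform import Rotation as R
q=state()["tool_rot"]; print(R.from_quat([q[1],q[2],q[3],q[0]]).as_matrix().round(4))
f=grab_frame("top"); crop(f,"t8",230,180,350,270,6)
f=grab_frame("scene"); crop(f,"s8",240,200,360,290,6)
E
```

```text
time: 6.22
tool_pos: [0.4856, 0.4181, 0.1344]
tool_rot: [0.658, -0.658, -0.259, 0.259]
contact_force: [-0.6, 0.2, -0.5]
gripper_width: 0.244
[[ 7.316e-01  1.000e-04 -6.817e-01]
 [ 6.817e-01  2.000e-04  7.316e-01]
 [ 2.000e-04 -1.000e+00  0.000e+00]]
```

View pics/t8.png

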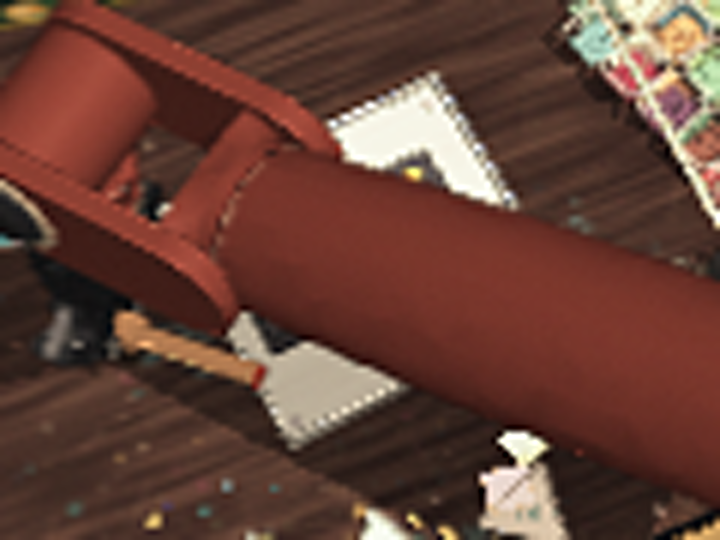

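View pics/s8.png

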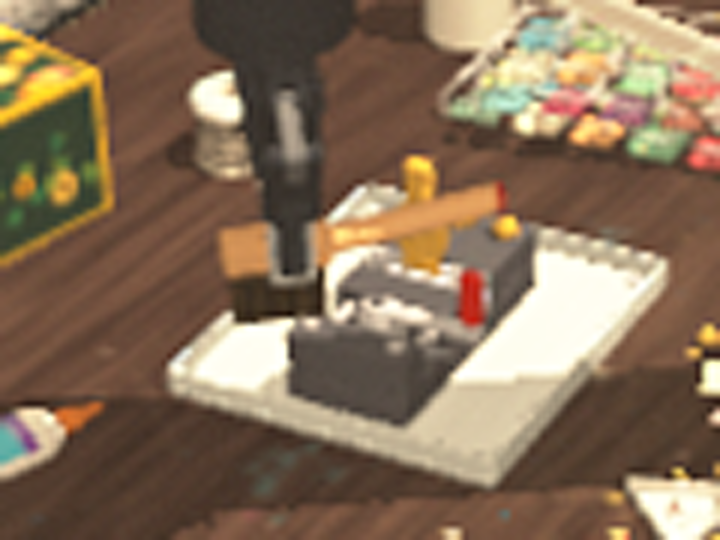

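```bash
python3 -m crank '[[[-1,0,0,0,-10.6],[-1,0,0,0,-10.6],[-1,0,0,0,-10.6]]]'; python3 - <<'E'
from h import *
f=grab_frame("top"); g=grab_frame("scene")
print("knobtop",tri([(f,*t1(434,292)),(g,*s1(470,240))]))
print("bailtop",tri([(f,*t1(457,175)),(g,*s1(423,140))]))
print("corner L",tri([(f,*t1(265,198)),(g,*s1(378,168))]), "bail c",onz(f,*t1(458,182),.101), "B",tri([(f,*t1(506,164)),(g,*s1(464,183))]),tri([(f,*t1(521,183)),(g,*s1(500,195))]))
for p in [(506,166),(521,184),(540,212)]: print(onz(f,*t1(*p),.052))
for p in [(464,188),(500,200)]: print("s",onz(g,*s1(*p),.05))
E
```

```text
time: 6.7
tool_pos: [0.4857, 0.4181, 0.134]
tool_rot: [-0.562, 0.562, 0.429, -0.428]
contact_force: [1.4, 0.9, -0.9]
gripper_width: 0.243
knobtop [0.47799441 0.27231346 0.08660659]
bailtop [0.54176682 0.22710385 0.11439553]
corner L [0.51670134 0.35332176 0.17984222] bail c [0.54216573 0.22622791 0.101     ] B [0.55308978 0.17996243 0.05916776] [0.5329877  0.1745261  0.05515439]
[0.56283606 0.18144169 0.052     ]
[0.54518315 0.17725158 0.052     ]
[0.5191946  0.17363748 0.052     ]
s [0.54907884 0.17352345 0.05      ]
s [0.5211359  0.17409591 0.05      ]
```

```bash
python3 -m crank '[[[-1,-4.8,0,-1.3,0],[-1,-4.8,0,-1.3,0],[-1,-4.8,0,-1.4,0],[-1,-4.8,0,-1.4,0],[-1,-4.6,0,-1.4,0],[-1,0,3,0,0],[-1,0,2,0,0],[-1,0,0,0,0]]]'; python3 - <<'E'
from h import *
f=grab_frame("wrist"); cv2.imwrite("pics/w9.png",f["frame"][:,:,::-1])
f=grab_frame("scene"); crop(f,"s9",250,190,350,265,8)
E
```

```text
time: 7.8
tool_pos: [0.4859, 0.1701, 0.0819]
tool_rot: [0.565, -0.563, -0.425, 0.428]
contact_force: [-0.6, -0.0, -1.0]
gripper_width: 0.241
```

View pics/w9.png

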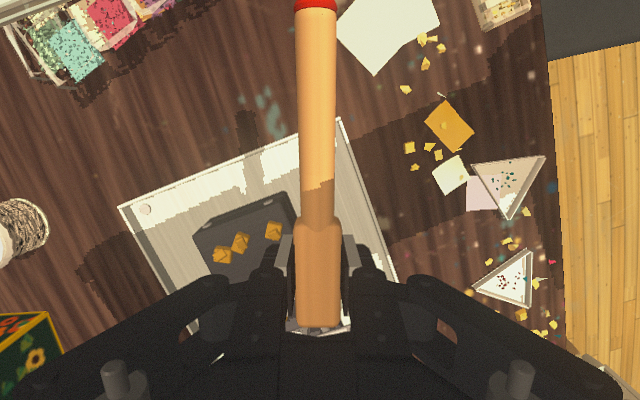

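View pics/s9.png

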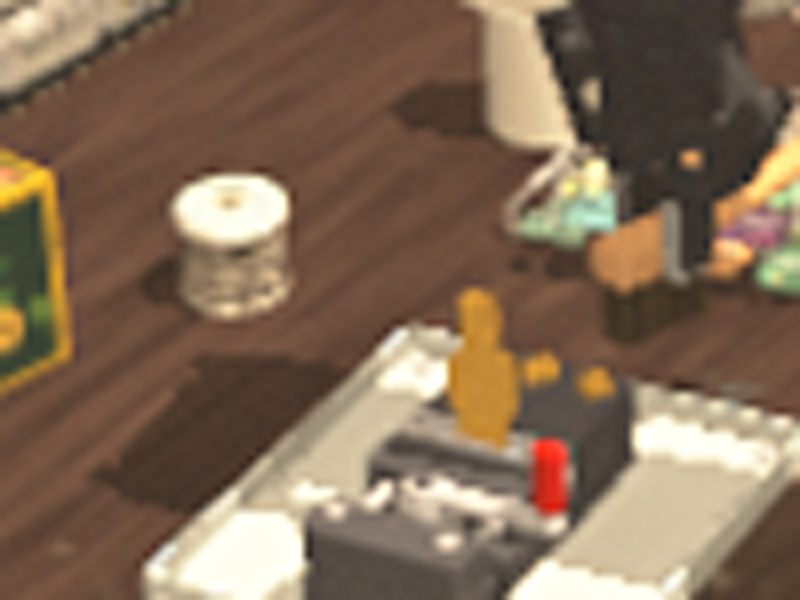

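```bash
python3 - <<'E'
from h import *
f=grab_frame("wrist")
O=np.array([.539,.229]); x=np.array([-.092,.9957]); y=np.array([-.9957,-.092])
def vf(p): d=p[:2]-O; return (d@x*1000).round(1),(d@y*1000).round(1)
for n,p,z in [("o",(222,254),.05),("o",(240,243),.05),("o",(274,231),.05),("deckfar",(193,237),.045),("decknear",(283,192),.045),("trayc",(119,207),.016),("trayc2",(340,119),.016)]:
    P=onz(f,*p,z); print(n,P.round(4),vf(P))
print(vf(np.array([.4875,.1736])))
crop(f,"w9c",110,110,350,340,3)
E
```

```text
o [0.5654 0.1841 0.05  ] (np.float64(-47.1), np.float64(-22.2))
o [0.5492 0.1793 0.05  ] (np.float64(-50.4), np.float64(-5.6))
o [0.5219 0.177  0.05  ] (np.float64(-50.2), np.float64(21.8))
deckfar [0.5843 0.1668 0.045 ] (np.float64(-66.1), np.float64(-39.3))
decknear [0.5076 0.1517 0.045 ] (np.float64(-74.1), np.float64(38.3))
trayc [0.6516 0.1325 0.016 ] (np.float64(-106.4), np.float64(-103.2))
trayc2 [0.4531 0.1139 0.016 ] (np.float64(-106.7), np.float64(96.1))
(np.float64(-50.4), np.float64(56.4))
```

View pics/w9c.png

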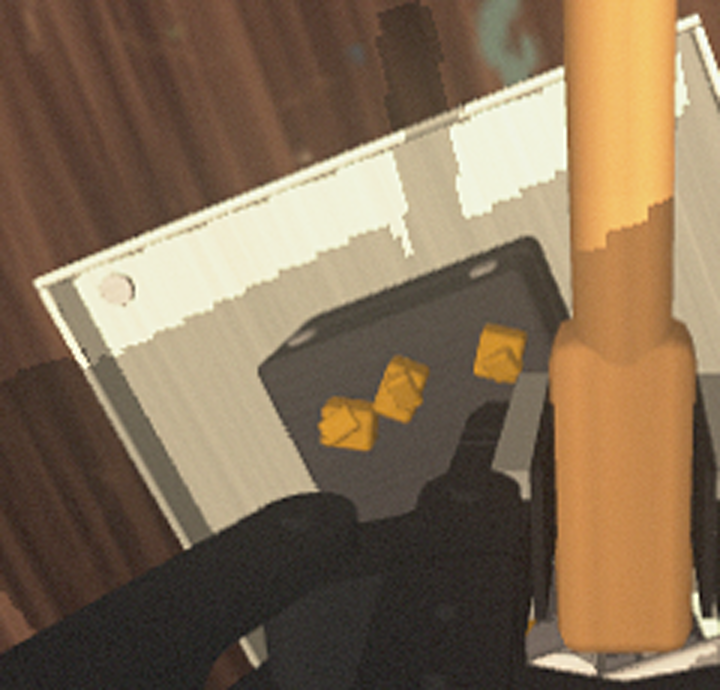

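```bash
python3 -m crank '[[[-1,0,2.2,0,0],[-1,0,2.0,0,0],[-1,0,0,0,0]]]'; python3 - <<'E'
from h import *
f=grab_frame("wrist"); cv2.imwrite("pics/w10.png",f["frame"][:,:,::-1])
f=grab_frame("scene"); crop(f,"s10",270,190,350,265,8)
E
```

```text
time: 8.32
tool_pos: [0.4868, 0.1707, 0.0411]
tool_rot: [0.563, -0.563, -0.427, 0.428]
contact_force: [0.1, 0.1, -0.8]
gripper_width: 0.242
```

View pics/w10.png

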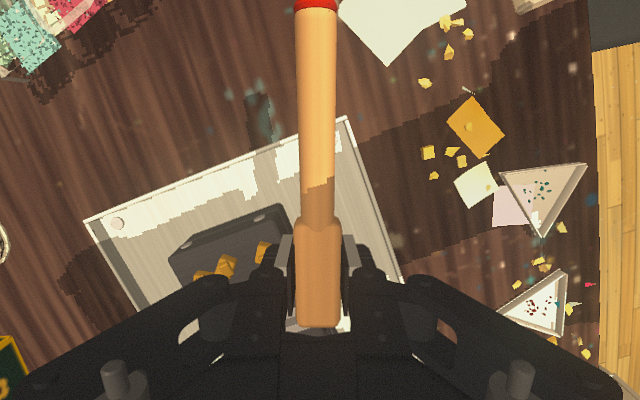

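View pics/s10.png

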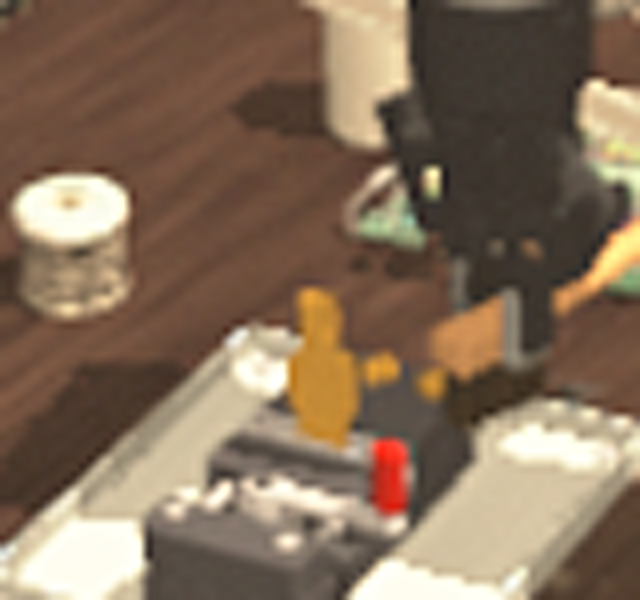

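```bash
python3 -m crank '[[[-1,0.5,0,-1.4,0],[-1,0.5,0,-1.4,0],[-1,0.5,0,-1.4,0],[-1,0,0,0,0]]]'; python3 - <<'E'
from h import *
f=grab_frame("wrist"); cv2.imwrite("pics/w11.png",f["frame"][:,:,::-1])
f=grab_frame("scene"); crop(f,"s11",270,190,350,265,8)
E
```

```text
time: 8.93
tool_pos: [0.5335, 0.1738, 0.0418]
tool_rot: [-0.563, 0.563, 0.428, -0.427]
contact_force: [-0.3, -0.2, -0.2]
gripper_width: 0.241
```

View pics/w11.png

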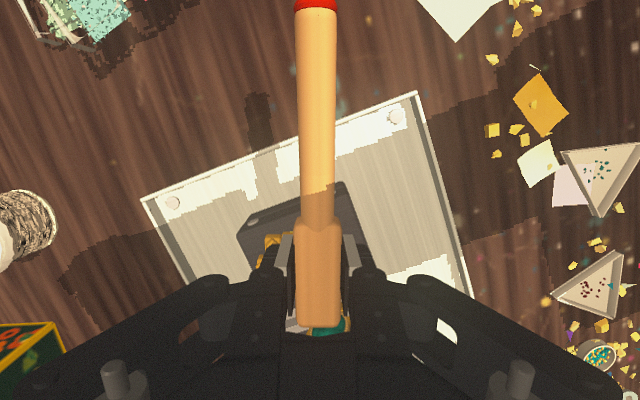

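View pics/s11.png

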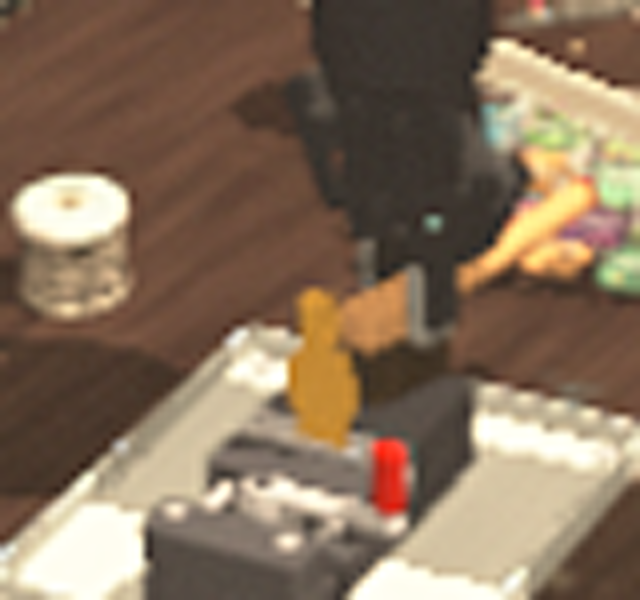

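```bash
python3 -m crank '[[[-1,0.5,0,-1.4,0],[-1,0.5,0,-1.4,0],[-1,0.5,0,-1.4,0],[-1,0.5,0,-1.4,0],[-1,0.5,0,-1.0,0],[-1,0,0,0,0]]]'; python3 - <<'E'
from h import *
f=grab_frame("wrist"); cv2.imwrite("pics/w12.png",f["frame"][:,:,::-1])
f=grab_frame("scene"); crop(f,"s12",270,190,350,265,8)
f=grab_frame("top"); crop(f,"t12",250,180,340,250,8)
E
```

```text
time: 9.78
tool_pos: [0.6031, 0.1803, 0.0416]
tool_rot: [-0.563, 0.563, 0.428, -0.428]
contact_force: [0.2, -0.3, -0.4]
gripper_width: 0.24
```

View pics/w12.png

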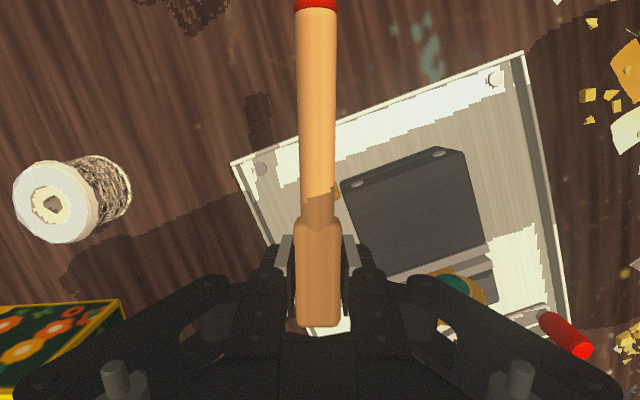

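View pics/s12.png

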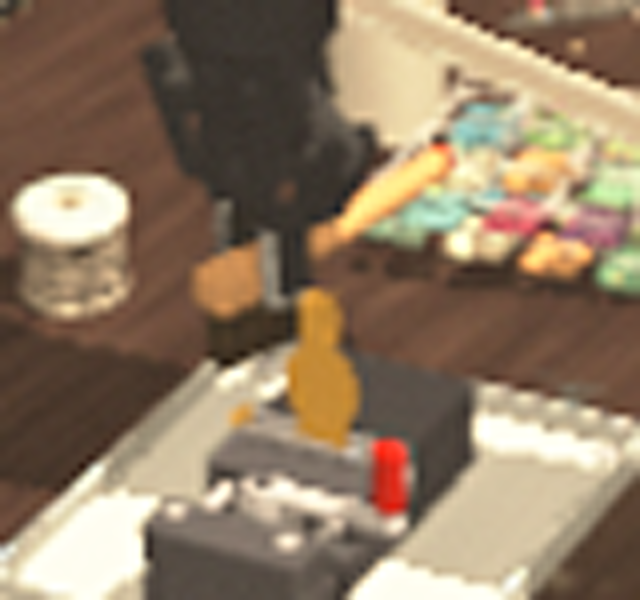

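View pics/t12.png

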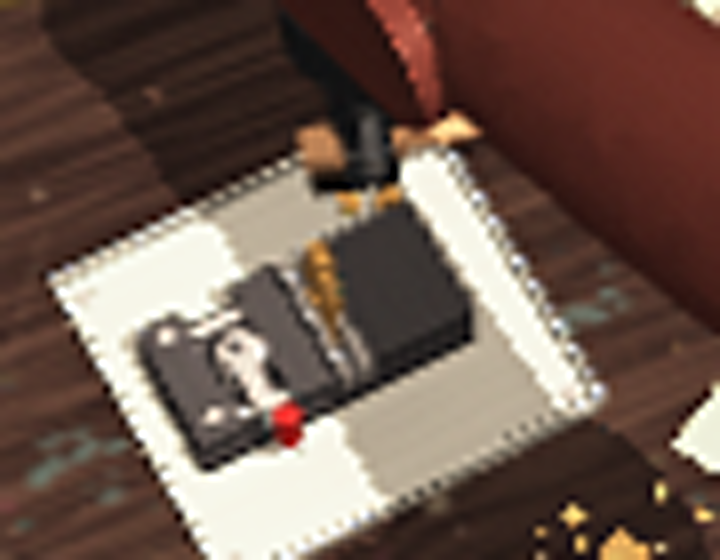

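```bash
python3 -m crank '[[[-1,0,-4.6,0,0],[-1,0,-4.6,0,0],[-1,0,-1,0,10.6],[-1,0,0,0,10.6],[-1,0,0,0,10.6],[-1,0,0,0,10.6],[-1,0,0,0,10.6],[-1,0,0,0,10.6]]]'; python3 - <<'E'
from h import *
from scipy.spatial.transform import Rotation as R
q=state()["tool_rot"]; print(R.from_quat([q[1],q[2],q[3],q[0]]).as_matrix().round(4),state()["tool_pos"])
f=grab_frame("wrist"); cv2.imwrite("pics/w13.png",f["frame"][:,:,::-1])
f=grab_frame("scene"); crop(f,"s13",270,190,350,265,8)
E
```

```text
time: 10.92
tool_pos: [0.6016, 0.1802, 0.1434]
tool_rot: [-0.704, 0.704, 0.065, -0.065]
contact_force: [0.7, -0.7, -1.4]
gripper_width: 0.245
[[ 9.832e-01 -4.000e-04 -1.824e-01]
 [ 1.824e-01 -1.000e-04  9.832e-01]
 [-4.000e-04 -1.000e+00  0.000e+00]] [0.6016235  0.18019991 0.14337825]
```

View pics/w13.png

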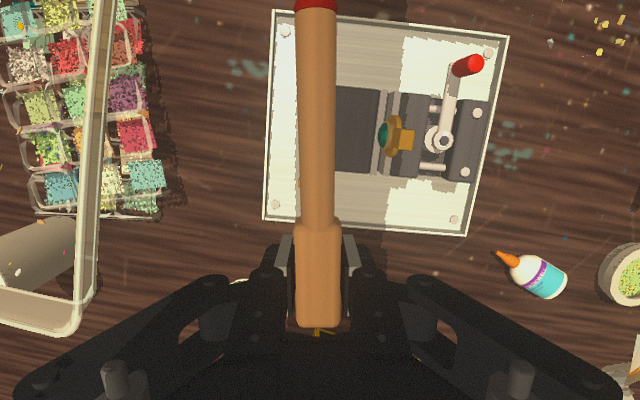

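View pics/s13.png

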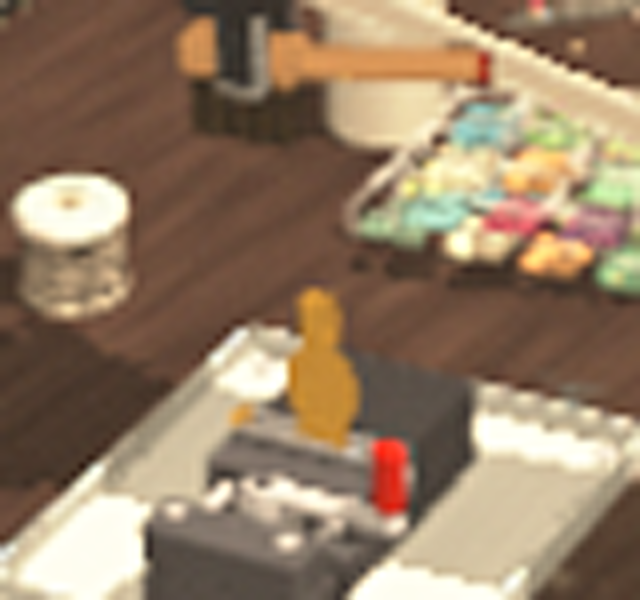

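```bash
python3 -m crank '[[[-1,-1.5,0,5.2,0],[-1,-1.5,0,5.3,0],[-1,-1.5,0,5.3,0],[-1,-1.5,0,5.3,0],[-1,-1.5,0,5.2,0],[-1,0,5,0,0],[-1,0,5,0,0],[-1,0,0,0,0]]]'; python3 - <<'E'
from h import *
f=grab_frame("wrist"); cv2.imwrite("pics/w14.png",f["frame"][:,:,::-1])
f=grab_frame("top"); crop(f,"t14",250,180,340,250,8)
E
```

```text
time: 12.02
tool_pos: [0.4749, 0.4218, 0.038]
tool_rot: [-0.702, 0.706, 0.064, -0.071]
contact_force: [-0.6, -0.3, -0.1]
gripper_width: 0.24
```

View pics/w14.png

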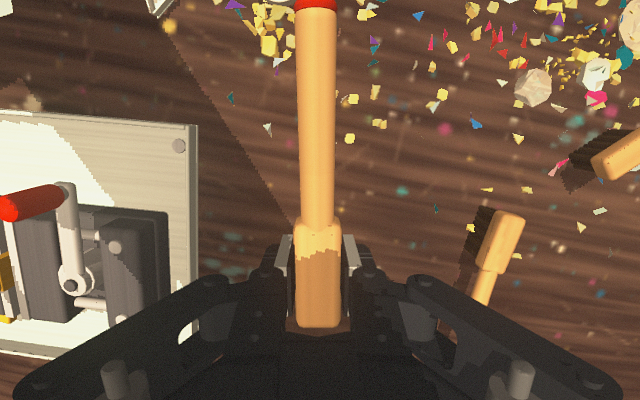

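View pics/t14.png

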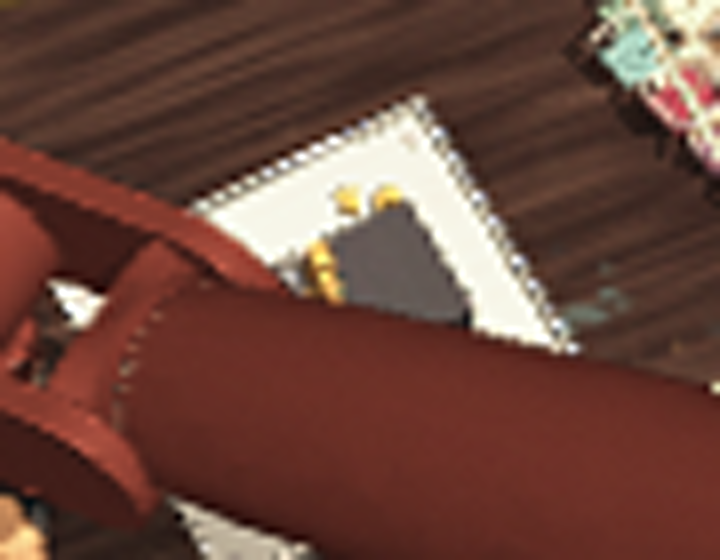

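```bash
python3 -c "
import cv2
im=cv2.imread('pics/w13.png'); cv2.imwrite('pics/w13c.png',cv2.resize(im[80:260,240:420],None,fx=3.2,fy=3.2,interpolation=2))
im=cv2.imread('pics/w12.png'); cv2.imwrite('pics/w12c.png',cv2.resize(im[120:300,220:400],None,fx=3.2,fy=3.2,interpolation=2))"
```

```text
(no output)
```

View pics/w13c.png

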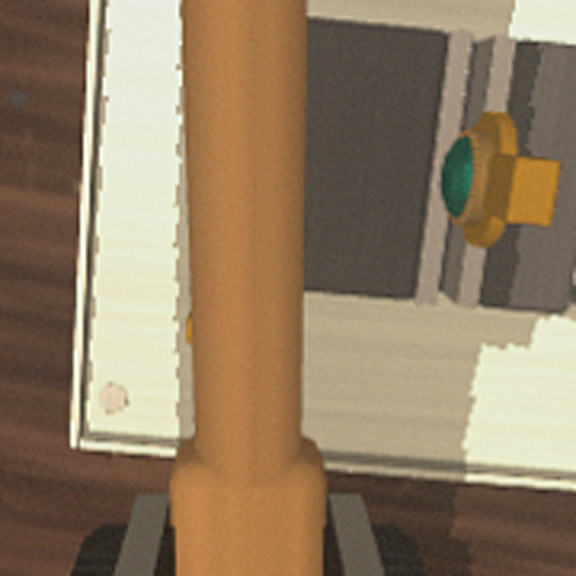

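View pics/w12c.png

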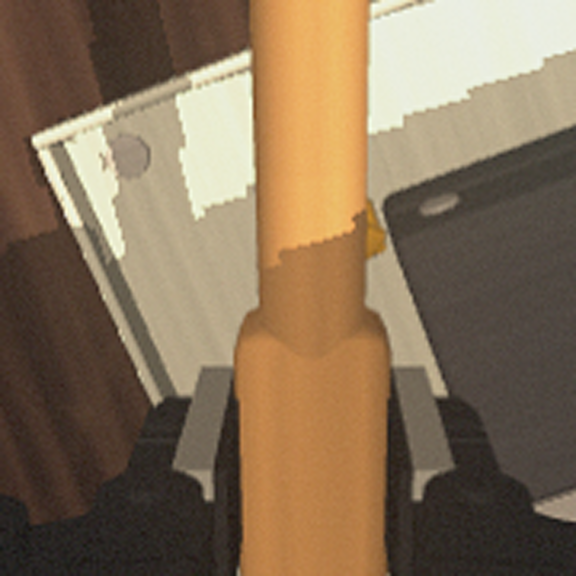

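```bash
python3 -m crank '[[[-1,0,-5,0,0],[-1,0,-5,0,0],[-1,5,0,-4,0],[-1,5,0,-4,0],[-1,2,0,-4,0],[-1,0,0,0,0]]]'; python3 - <<'E'
from h import *
f=grab_frame("wrist"); cv2.imwrite("pics/w15.png",f["frame"][:,:,::-1])
E
```

```text
time: 12.88
tool_pos: [0.6207, 0.3283, 0.1478]
tool_rot: [0.705, -0.704, -0.068, 0.063]
contact_force: [-0.1, 1.0, -1.0]
gripper_width: 0.243
```

View pics/w15.png

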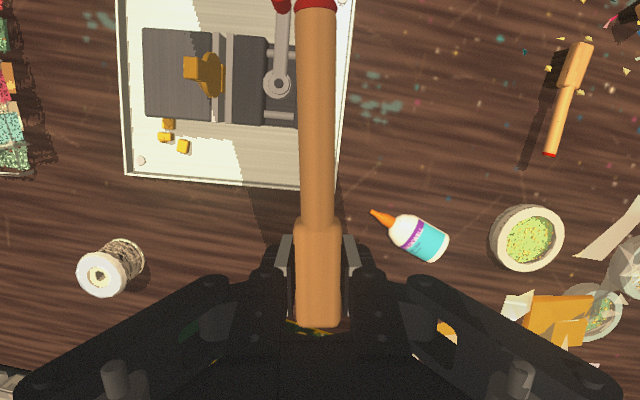

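All three offcuts sit in the tray behind the vise, at wrist pixels (168,124), (164,137) and (183,146). The deck is clear, so I'll put the brush down.

```bash
python3 -m crank '[[[-1,-4,0,4,0],[-1,-4,0,4,0],[-1,-4,0,4,0],[-1,0,5,0,0],[-1,0,5,0,0],[-1,0,3.5,0,0],[-1,0,1.4,0,0],[-1,0,0,0,0]]]'; python3 -m crank '[[[1,0,0,0,0],[1,0,0,0,0],[1,0,0,0,0],[1,0,-3,0,0],[1,0,-5,0,0],[1,0,-4,0,0]]]'; python3 - <<'E'
from h import *
f=grab_frame("wrist"); cv2.imwrite("pics/w16.png",f["frame"][:,:,::-1])
f=grab_frame("scene"); crop(f,"s16",230,190,350,290,6)
E
```

```text
time: 13.92
tool_pos: [0.4769, 0.4273, -0.0036]
tool_rot: [0.704, -0.703, -0.068, 0.067]
contact_force: [-0.5, -0.3, 0.5]
gripper_width: 0.237
time: 14.68
tool_pos: [0.4768, 0.426, 0.1167]
tool_rot: [0.704, -0.704, -0.067, 0.066]
contact_force: [-0.2, 0.2, 0.2]
gripper_width: 1.001
```

View pics/w16.png

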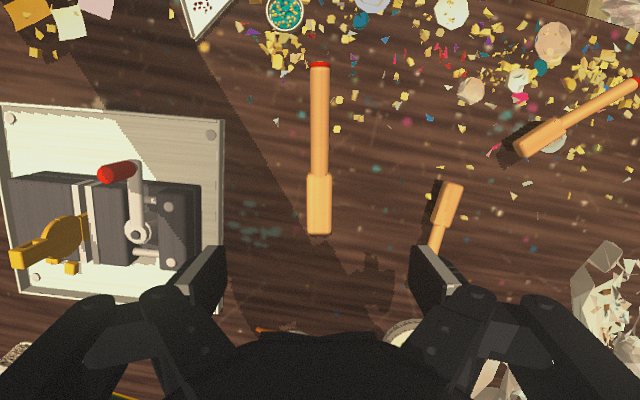

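View pics/s16.png

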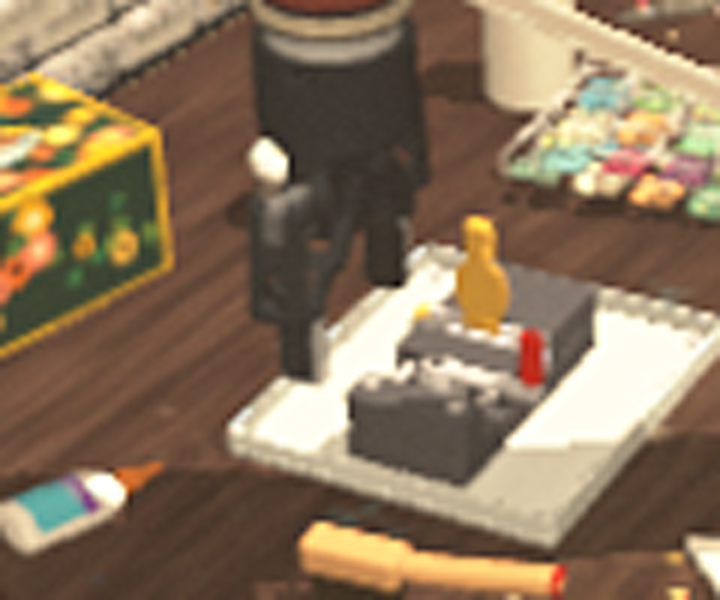

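```bash
python3 - <<'E'
from h import *
from scipy.spatial.transform import Rotation as R
f=grab_frame("wrist"); s=state(); print(s["tool_pos"]); q=s["tool_rot"]; print(R.from_quat([q[1],q[2],q[3],q[0]]).as_matrix().round(3))
print(proj(f,[[.4787,.2735,.0866],[.4787,.2735,.057],[.5364,.2788,.05],[.541,.229,.113]]))
crop(f,"w16c",0,90,240,310,3)
g=grab_frame("scene"); print(proj(g,[[.4787,.2735,.0866],[.541,.229,.113]]))
E
```

```text
[0.47840193 0.42717469 0.11860859]
[[ 0.982  0.006 -0.188]
 [ 0.188  0.004  0.982]
 [ 0.006 -1.     0.003]]
[[102.80025529 170.52459728]
 [127.0766675  163.70396594]
 [136.34471976 227.97871882]
 [ 16.61894955 253.77938145]]
[[318.12435137 245.08277336]
 [309.43322099 226.74467174]]
```

View pics/w16c.png

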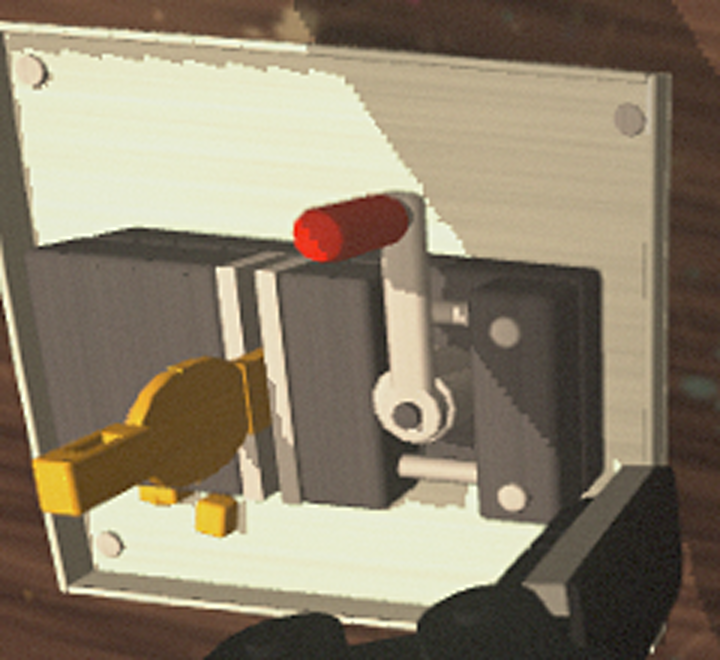

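```bash
python3 -m crank '[[[1,-0.9,0,-5,0],[1,-0.9,0,-5,0],[1,-0.9,0,-4.9,5],[1,0,4,0,0],[1,0,4,0,0],[1,0,0.3,0,0],[1,0,0,0,0]]]'; python3 - <<'E'
from h import *
f=grab_frame("wrist"); cv2.imwrite("pics/w17.png",f["frame"][:,:,::-1])
f=grab_frame("scene"); crop(f,"s17",270,190,370,270,7)
E
```

```text
time: 15.75
tool_pos: [0.4777, 0.2744, 0.0313]
tool_rot: [-0.706, 0.706, 0.036, -0.036]
contact_force: [0.4, -0.2, 0.2]
gripper_width: 0.998
```

View pics/w17.png

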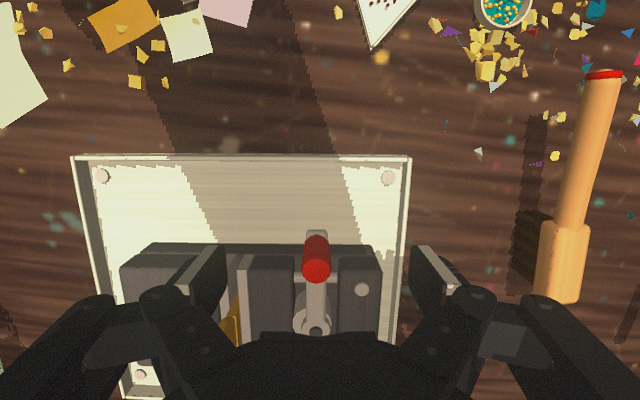

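View pics/s17.png

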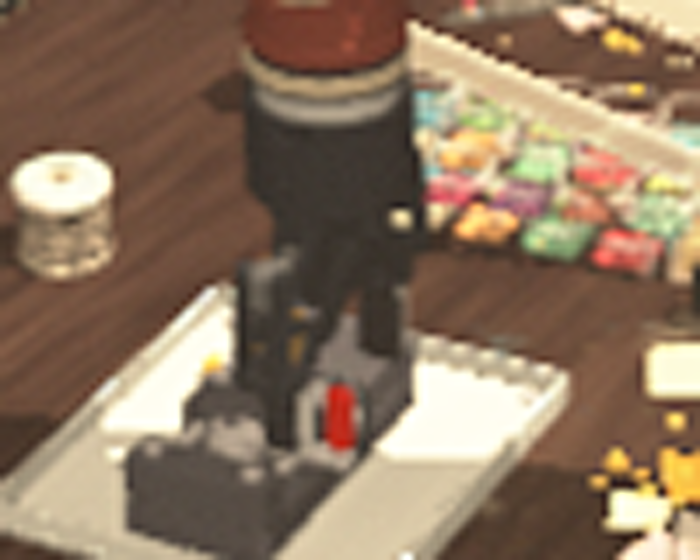

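```bash
python3 -m crank '[[[-0.44,0,0,0,0],[-0.44,0,0,0,0],[-0.44,0,0,0,0],[-0.44,0,0,0,0]]]'; python3 - <<'E'
from h import *
f=grab_frame("wrist"); cv2.imwrite("pics/w18.png",f["frame"][:,:,::-1])
E
```

```text
time: 16.35
tool_pos: [0.4779, 0.2744, 0.0316]
tool_rot: [0.706, -0.706, -0.036, 0.036]
contact_force: [-0.2, -0.4, -0.0]
gripper_width: 0.282
```

View pics/w18.png

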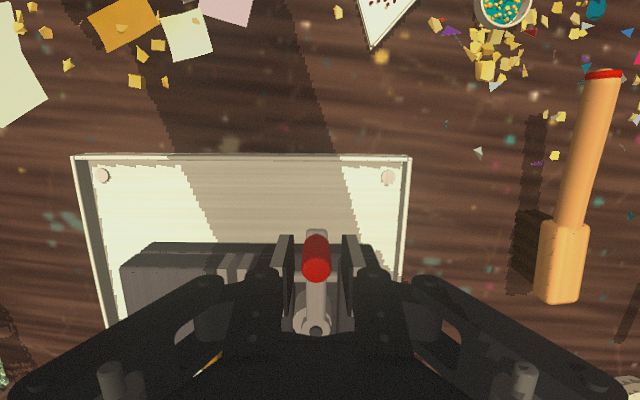

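```bash
python3 -m crank '[[[-0.44,0.1,0,1,10],[-0.44,0.1,0,1,10],[-0.44,0.1,0,1,10]]]';  python3 -m crank '[[[-0.44,0.1,0,1,10],[-0.44,0.1,0,1,10],[-0.44,0.1,0,1,10]]]'; python3 - <<'E'
from h import *
f=grab_frame("wrist"); cv2.imwrite("pics/w19.png",f["frame"][:,:,::-1])
E
```

```text
time: 16.77
tool_pos: [0.4829, 0.3033, 0.0313]
tool_rot: [-0.69, 0.692, -0.15, 0.15]
contact_force: [0.7, -3.8, -0.2]
gripper_width: 0.275
time: 17.15
tool_pos: [0.5017, 0.3264, 0.0312]
tool_rot: [-0.628, 0.629, -0.324, 0.323]
contact_force: [-0.5, -2.1, 0.8]
gripper_width: 0.279
```

View pics/w19.png

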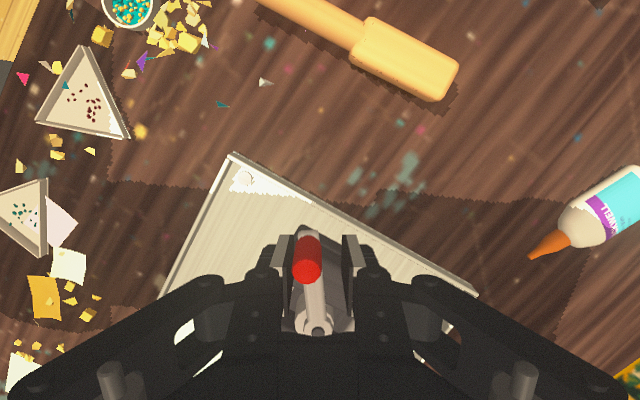

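```bash
python3 -m crank '[[[-0.44,0.1,0,1,10],[-0.44,0.1,0,1,10],[-0.44,0.1,0,1,10],[-0.44,0.05,0,0.5,0],[-0.44,0,0,0.2,0],[-0.44,0,0,0,0]]]'; python3 - <<'E'
from h import *
from scipy.spatial.transform import Rotation as R
q=state()["tool_rot"]; print(R.from_quat([q[1],q[2],q[3],q[0]]).as_matrix().round(3))
f=grab_frame("wrist"); cv2.imwrite("pics/w20.png",f["frame"][:,:,::-1])
f=grab_frame("scene"); crop(f,"s20",250,190,350,270,7)
f=grab_frame("top"); crop(f,"t20",230,180,350,270,6)
E
```

```text
time: 17.95
tool_pos: [0.5351, 0.3373, 0.0309]
tool_rot: [-0.525, 0.527, -0.474, 0.472]
contact_force: [-6.9, 0.2, 1.9]
gripper_width: 0.281
[[ 0.106 -0.005  0.994]
 [-0.994 -0.     0.106]
 [-0.    -1.    -0.005]]
```

View pics/w20.png

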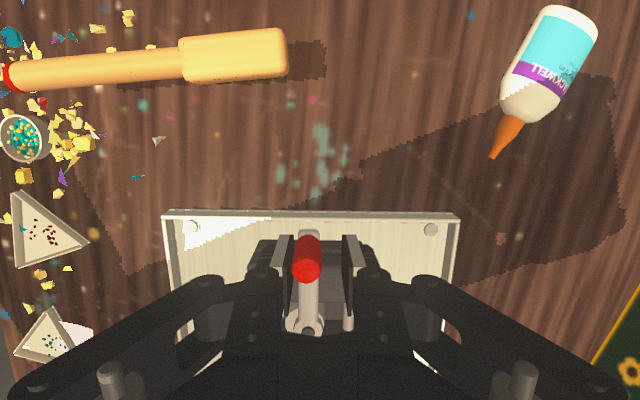

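View pics/s20.png

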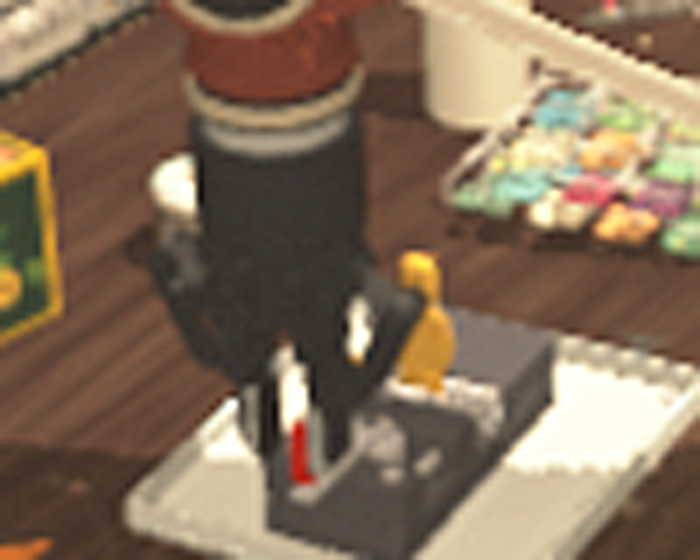

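View pics/t20.png

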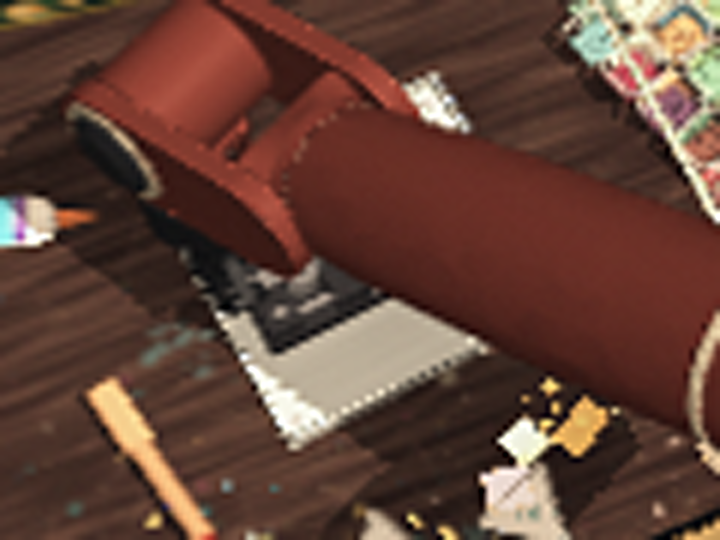

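```bash
python3 -m crank '[[[-0.44,0,0,-0.6,0],[-0.44,0,-4,0,0],[-0.44,0,-5,0,0],[0,0,-3,0,-10],[0,0,0,0,-10],[0,0,0,0,-10],[0,0,0,0,-10],[0,0,0,0,-10]]]'; python3 -m crank '[[[0,0,0,0,-10],[0,0,0,0,-10],[0,0,0,0,-10],[0,0,0,0,-10],[0,0,0,0,0]]]'; python3 - <<'E'
from h import *
from scipy.spatial.transform import Rotation as R
s=state();q=s["tool_rot"]; print(s["tool_pos"],R.from_quat([q[1],q[2],q[3],q[0]]).as_matrix().round(3))
f=grab_frame("wrist"); cv2.imwrite("pics/w21.png",f["frame"][:,:,::-1])
f=grab_frame("scene"); crop(f,"s21",270,190,350,260,9); crop(f,"s21b",340,110,460,200,6)
f=grab_frame("top"); crop(f,"t21",250,180,340,250,8)
E
```

```text
time: 19.1
tool_pos: [0.5315, 0.3363, 0.1517]
tool_rot: [0.677, -0.677, 0.204, -0.206]
contact_force: [-0.8, 0.5, 1.1]
gripper_width: 0.497
time: 19.73
tool_pos: [0.5315, 0.3364, 0.1517]
tool_rot: [-0.706, 0.706, 0.036, -0.035]
contact_force: [-0.2, -0.5, -0.3]
gripper_width: 0.498
[0.53146576 0.33636025 0.15171246] [[ 0.995  0.001 -0.101]
 [ 0.101 -0.     0.995]
 [ 0.001 -1.    -0.   ]]
```

View pics/w21.png

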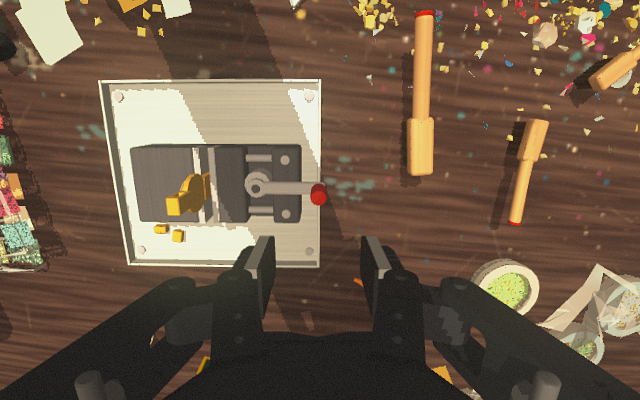

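View pics/s21.png

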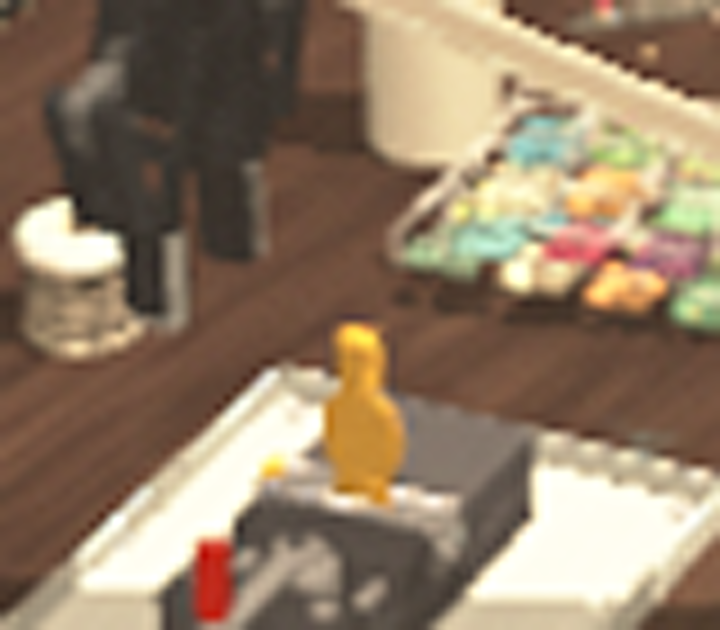

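View pics/s21b.png

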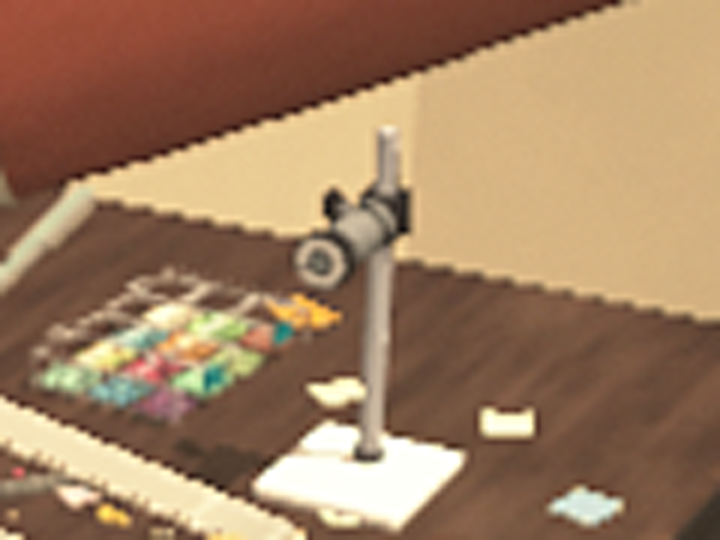

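View pics/t21.png

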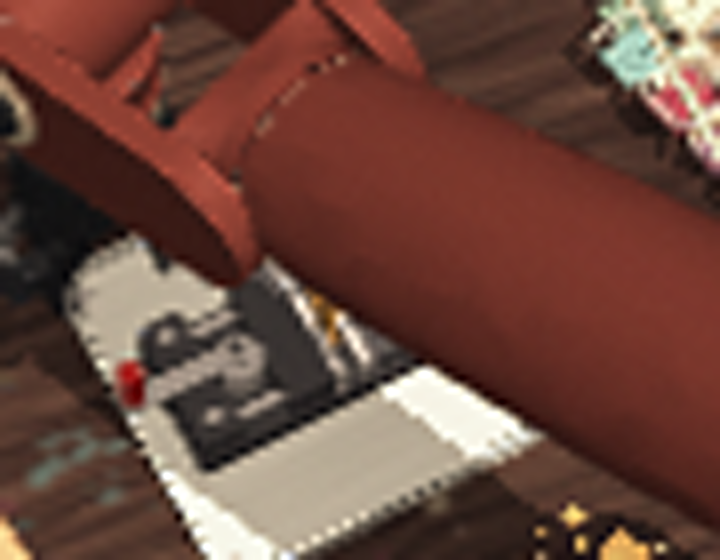

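```bash
python3 - <<'E'
from h import *
f=grab_frame("top"); g=grab_frame("scene"); w=grab_frame("wrist")
L=tri([(f,*t2(484,247)),(g,392.9,153.25)]); print("lens",L,proj(f,L),t2(484,247),proj(g,L))
s21b=lambda u,v:(339.5+(u+.5)/6,109.5+(v+.5)/6)
B=[onz(g,*s21b(*p),.012) for p in [(255,487),(398,528),(465,458)]];print("base",np.round(B,4)); 
B2=[onz(f,*t2(*p),.012) for p in [(442,300),(545,258),(600,340),(497,388)]]; print(np.round(B2,4),np.mean(B2,0))
A=tri([(f,*t2(594,170)),(g,*s21b(388,130))]); print("coltop",A); print("colbase",onz(f,*t2(535,312),.012),onz(g,*s21b(368,452),.012))
R=tri([(f,*t2(553,220)),(g,*s21b(370,220))]); print("barrel rear",R)
crop(w,"w21c",120,120,340,280,3.5)
print("bail",proj(w,[[.5418,.2271,.113],[.541,.229,.113]]))
crop(f,"t21b",400,130,460,190,10)
E
```

```text
lens [ 0.49796356 -0.30278661  0.19434105] [[414.54063484 162.97033174]] (414.82608695652175, 163.30434782608697) [[393.32660848 153.39968753]]
base [[ 0.5475 -0.3179  0.012 ]
 [ 0.436  -0.3099  0.012 ]
 [ 0.4409 -0.4345  0.012 ]]
[[ 0.5445 -0.3243  0.012 ]
 [ 0.5455 -0.4408  0.012 ]
 [ 0.4447 -0.4433  0.012 ]
 [ 0.4395 -0.3256  0.012 ]] [ 0.49355996 -0.3834934   0.012     ]
coltop [ 0.49908845 -0.40196085  0.2550827 ]
colbase [ 0.49677123 -0.4008321   0.012     ] [ 0.50396696 -0.4092326   0.012     ]
barrel rear [ 0.49389417 -0.36992522  0.20222956]
bail [[168.46276894 209.30142081]
 [170.96685377 208.52800088]]
```

View pics/w21c.png

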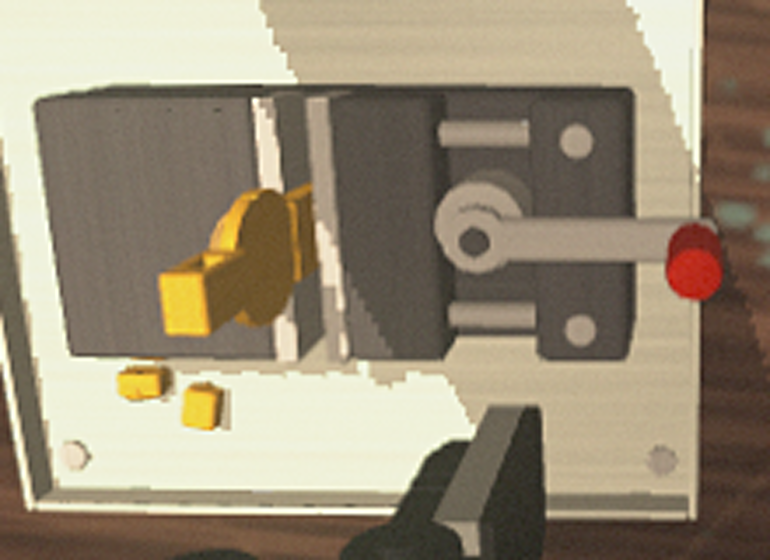

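View pics/t21b.png

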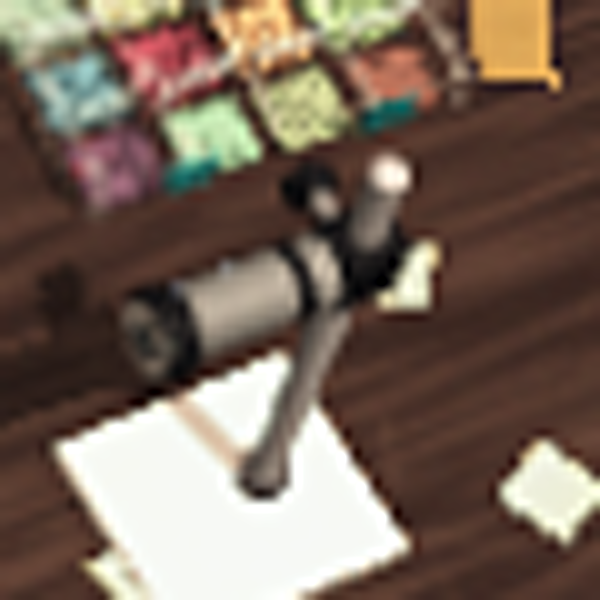

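```bash
python3 -m crank '[[[0,-0.1,0,-5.4,0],[0,-0.1,0,-5.4,0],[0,0,4,0,0],[0,0,2,0,0],[0,0,0,0,0]]]'; python3 - <<'E'
from h import *
f=grab_frame("wrist"); crop(f,"w22",170,150,470,350,2.6)
f=grab_frame("scene"); crop(f,"s22",270,190,350,260,9)
f=grab_frame("top"); crop(f,"t22",250,180,340,250,8)
E
```

```text
time: 20.65
tool_pos: [0.5385, 0.2288, 0.0891]
tool_rot: [-0.706, 0.707, 0.035, -0.038]
contact_force: [0.3, -0.6, 0.3]
gripper_width: 0.497
```

View pics/w22.png

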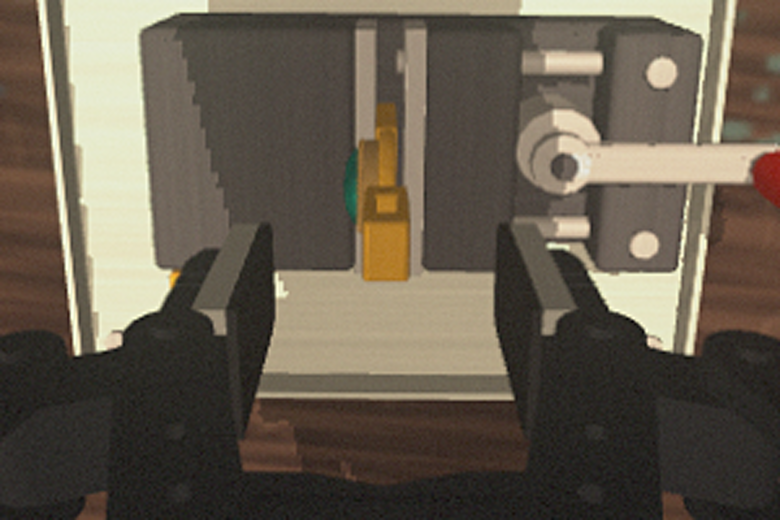

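View pics/s22.png

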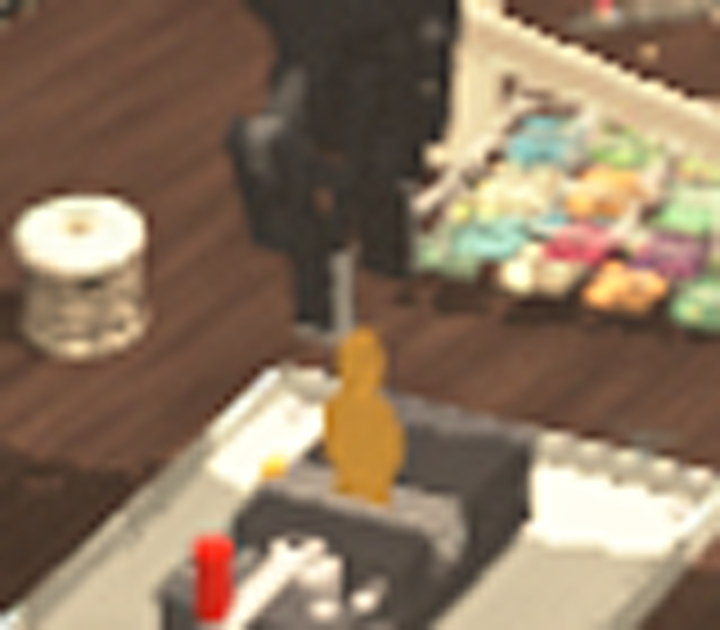

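```bash
python3 - <<'E'
from h import *
f=grab_frame("wrist"); s=state(); p=s["tool_pos"]; print(p)
for dx in (-.011,0,.011): print(dx,proj(f,[p[0]+dx*.995,p[1]+dx*.1,.113]))
o=lambda u,v:(169.5+(u+.5)/2.6,149.5+(v+.5)/2.6)
for n,q in [("bailnear",(387,185)),("bailfar",(387,280)),("c",(387,250))]: print(n,o(*q),onz(f,*o(*q),.113))
E
```

```text
[0.54127427 0.22981317 0.09316135]
-0.011 [[316.92276576 223.78902858]]
0 [[316.84315663 242.68681919]]
0.011 [[316.76655207 260.89711447]]
bailnear (318.53846153846155, 220.84615384615384) [0.52857098 0.22940202 0.113     ]
bailfar (318.53846153846155, 257.38461538461536) [0.54997462 0.23167045 0.113     ]
c (318.53846153846155, 245.84615384615384) [0.54304654 0.23093609 0.113     ]
```

```bash
python3 -m crank '[[[0,0.1,1.5,0,0],[0,0,1,0,0],[0,0,0,0,0]]]'; python3 - <<'E'
from h import *
f=grab_frame("wrist"); crop(f,"w23",170,150,470,350,2.6)
f=grab_frame("scene"); crop(f,"s23",280,200,340,250,12)
f=grab_frame("top"); crop(f,"t23",250,180,340,250,8)
E
```

```text
time: 21.22
tool_pos: [0.54, 0.2288, 0.0646]
tool_rot: [-0.706, 0.706, 0.035, -0.037]
contact_force: [-0.3, 0.1, 0.0]
gripper_width: 0.5
```

View pics/w23.png

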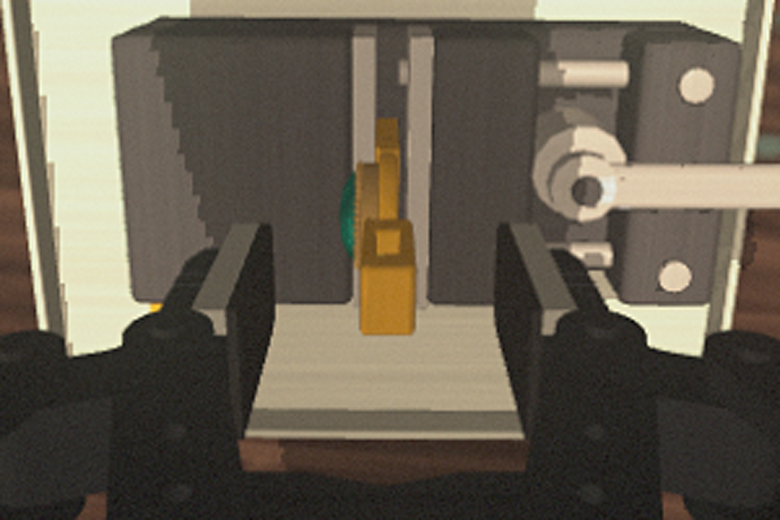

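View pics/s23.png

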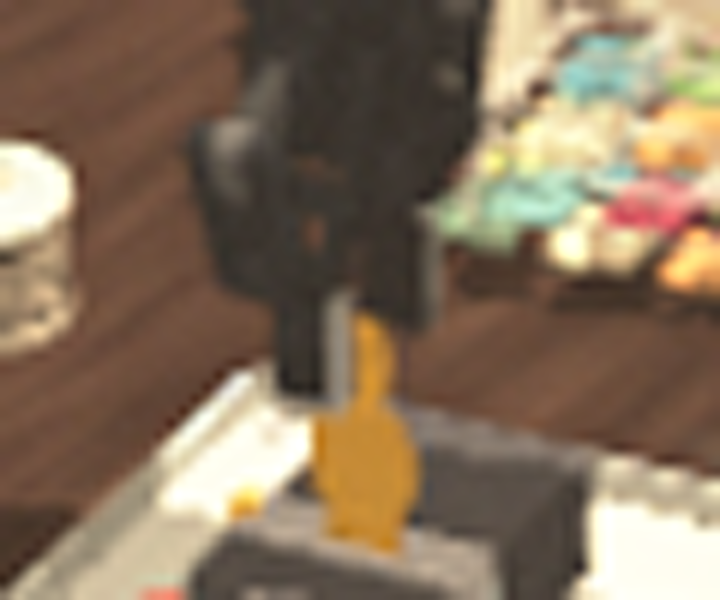

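```bash
python3 - <<'E'
from h import *
f=grab_frame("scene"); a=(279.5+340.5/12,199.5+410.5/12); b=(279.5+430.5/12,199.5+325.5/12)
print(a,b)
for z in (.085,.095,.105,.115): print(z,proj(f,[[.5405-.1*.0215,.2288+.0215,z],[.5405-.011-.1*.0215,.2288+.0215,z],[.5405-.011+.1*.0215,.2288-.0215,z]]).round(1).tolist())
E
```

```text
(307.875, 233.70833333333334) (315.375, 226.625)
0.085 [[306.7, 237.2], [309.5, 238.1], [315.7, 231.9]]
0.095 [[306.6, 234.6], [309.4, 235.5], [315.6, 229.3]]
0.105 [[306.5, 231.9], [309.3, 232.8], [315.5, 226.7]]
0.115 [[306.4, 229.3], [309.2, 230.2], [315.5, 224.1]]
```

```bash
python3 -m crank '[[[0,0,0.2,0,0],[-1,0,0,0,0],[-1,0,0,0,0],[-1,0,0,0,0],[-1,0,0,0,0],[-1,0,0,0,0]]]'; python3 - <<'E'
from h import *
f=grab_frame("wrist"); crop(f,"w24",170,150,470,350,2.6)
f=grab_frame("scene"); crop(f,"s24",280,200,340,250,12)
E
```

```text
time: 22.18
tool_pos: [0.5414, 0.2292, 0.0648]
tool_rot: [0.706, -0.706, -0.036, 0.036]
contact_force: [-1.2, 0.1, 0.8]
gripper_width: 0.097
```

View pics/w24.png

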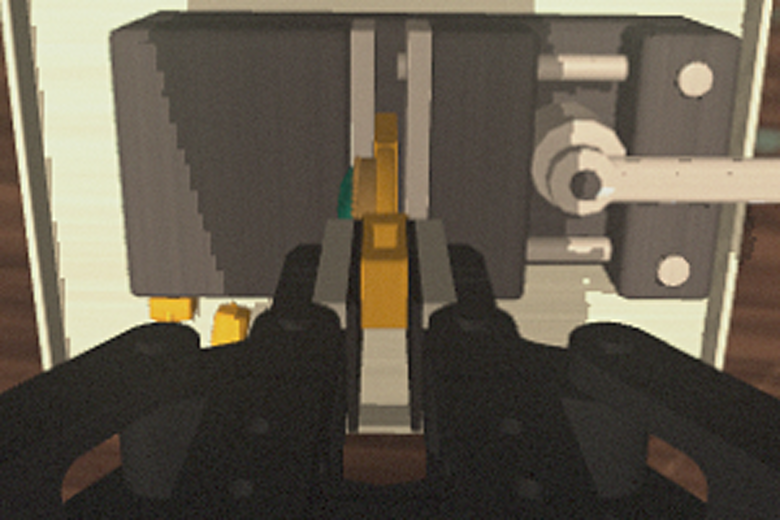

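View pics/s24.png

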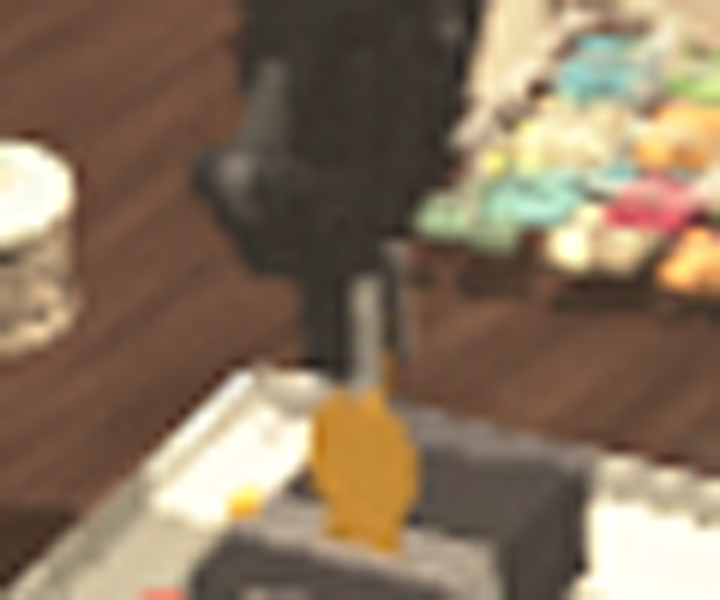

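```bash
python3 -m crank '[[[-1,0,-1,0,0],[-1,0,-1,0,0],[-1,0,-1.5,0,0],[-1,0,-3.5,0,0],[-1,0,-4,0,0],[-1,0,-4,0,0],[-1,0,-3,0,0],[-1,0,0,0,0]]]'; python3 - <<'E'
from h import *
f=grab_frame("wrist"); cv2.imwrite("pics/w25.png",f["frame"][:,:,::-1])
f=grab_frame("scene"); crop(f,"s25",270,140,350,240,6)
E
```

```text
time: 23.28
tool_pos: [0.5431, 0.2294, 0.2491]
tool_rot: [0.707, -0.706, -0.039, 0.033]
contact_force: [0.6, -0.1, -1.0]
gripper_width: 0.099
```

View pics/w25.png

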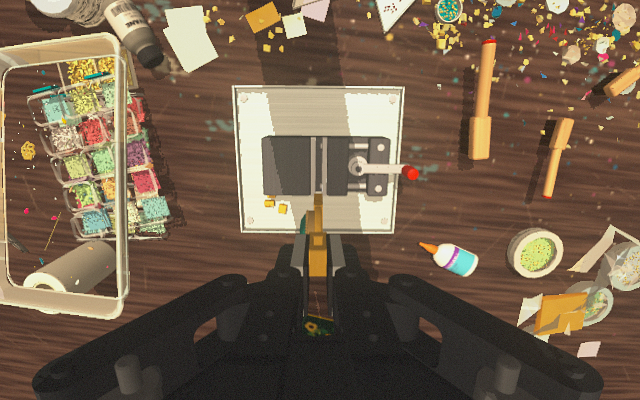

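View pics/s25.png

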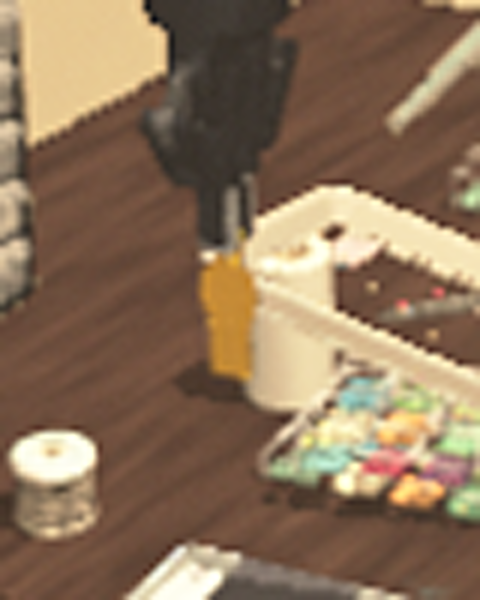

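```bash
python3 -m crank '[[[-1,-0.5,0,-2.5,0],[-1,-1,0,-5,0],[-1,-1.1,0,-5.5,0],[-1,-1.2,0,-5.5,0],[-1,-1.2,0,-5.5,0],[-1,-1.2,0,-5.5,0],[-1,-1.2,0,-5.5,0],[-1,-1,0,-4.5,4.8]]]'; python3 -m crank '[[[-1,0,0,0,0]]]'; python3 - <<'E'
from h import *
from scipy.spatial.transform import Rotation as R
s=state();q=s["tool_rot"]; print(s["tool_pos"],R.from_quat([q[1],q[2],q[3],q[0]]).as_matrix().round(3))
f=grab_frame("wrist"); cv2.imwrite("pics/w26.png",f["frame"][:,:,::-1])
f=grab_frame("scene"); crop(f,"s26",320,80,460,200,5)
f=grab_frame("top"); crop(f,"t26",340,100,470,210,5)
E
```

```text
time: 24.38
tool_pos: [0.4963, -0.174, 0.2418]
tool_rot: [0.708, -0.706, -0.004, 0.007]
contact_force: [0.2, 0.1, -0.9]
gripper_width: 0.095
time: 24.5
tool_pos: [0.4963, -0.1746, 0.2417]
tool_rot: [0.708, -0.707, -0.003, 0.006]
contact_force: [-0.3, 0.4, -0.2]
gripper_width: 0.097
[ 0.49625304 -0.17457336  0.24174797] [[ 1.    -0.004 -0.014]
 [ 0.014  0.002  1.   ]
 [-0.004 -1.     0.002]]
```

View pics/w26.png

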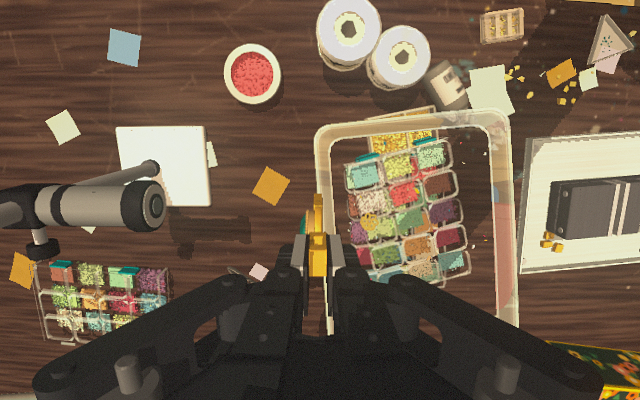

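View pics/s26.png

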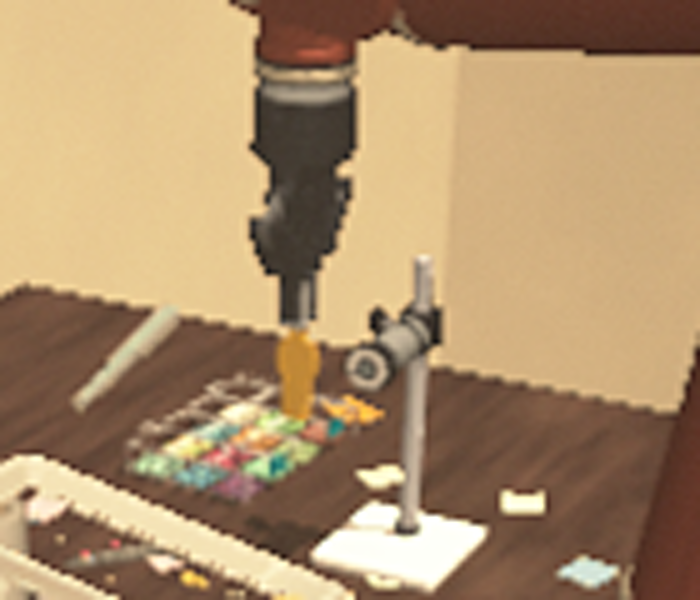

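View pics/t26.png

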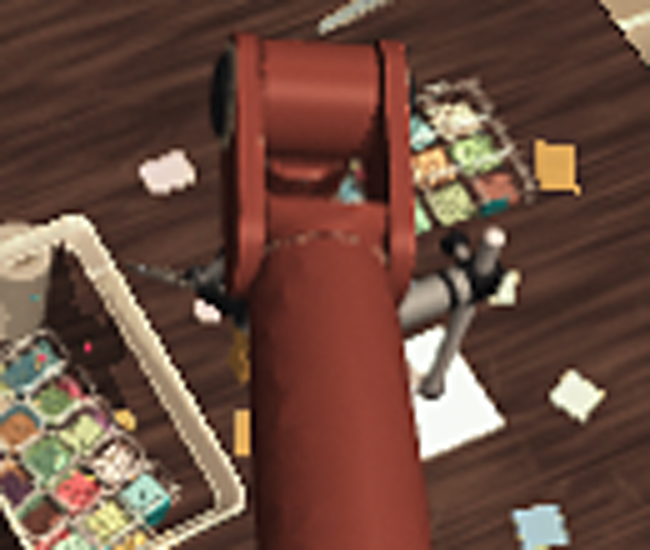

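```bash
python3 - <<'E'
from h import *
f=grab_frame("wrist"); crop(f,"w26c",0,110,240,280,3.3)
P=onz(f,151,207,.194); print(P); print(onz(f,151,207,.2))
g=grab_frame("scene"); 
L=tri([(f,151,207),(g,319.5+370.5/5,79.5+367.5/5)]); print("tri wrist-scene",L,319.5+370.5/5,79.5+367.5/5)
print(proj(f,[[.4975,-.303,.194]]))
E
```

```text
[ 0.50035897 -0.30023859  0.194     ]
[ 0.49850485 -0.29684136  0.2       ]
tri wrist-scene [ 0.49730283 -0.29883802  0.19774294] 393.6 153.0
[[147.07472841 203.38487709]]
```

View pics/w26c.png

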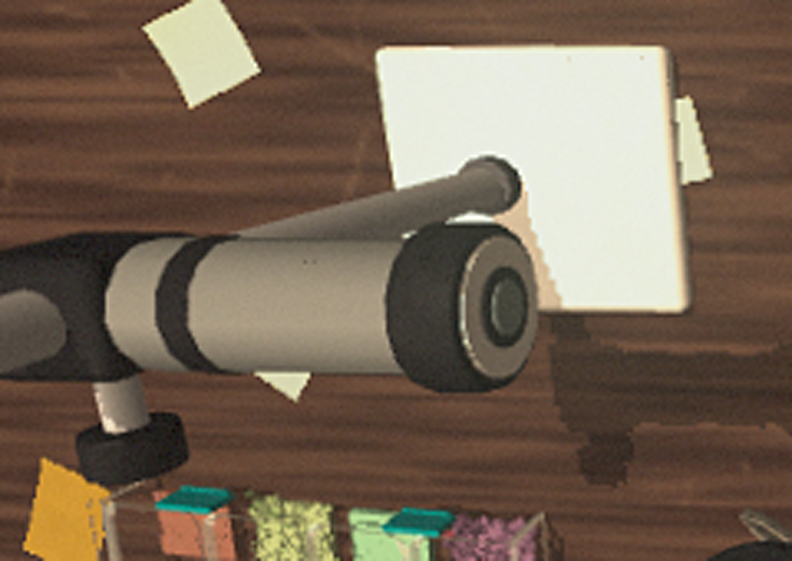

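```bash
python3 -m crank '[[[-1,0,2.5,0,0],[-1,0,3,0,0],[-1,0,0,-2,0],[-1,0,0,-1.6,0],[-1,0,0,-1,0],[-1,0,0,0,0]]]'; python3 - <<'E'
from h import *
from scipy.spatial.transform import Rotation as R
s=state();q=s["tool_rot"]; print(s["tool_pos"],R.from_quat([q[1],q[2],q[3],q[0]]).as_matrix().round(3))
f=grab_frame("wrist"); cv2.imwrite("pics/w27.png",f["frame"][:,:,::-1])
f=grab_frame("scene"); crop(f,"s27",370,120,430,180,10)
E
```

```text
time: 25.5
tool_pos: [0.4993, -0.2198, 0.1908]
tool_rot: [-0.707, 0.707, 0.007, -0.005]
contact_force: [0.7, 0.5, -0.9]
gripper_width: 0.095
[ 0.4992945  -0.21977147  0.19077323] [[ 1.     0.002 -0.017]
 [ 0.017 -0.001  1.   ]
 [ 0.002 -1.    -0.001]]
```

View pics/w27.png

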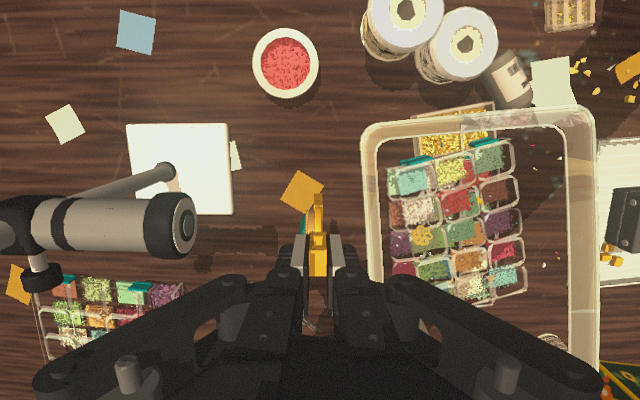

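View pics/s27.png

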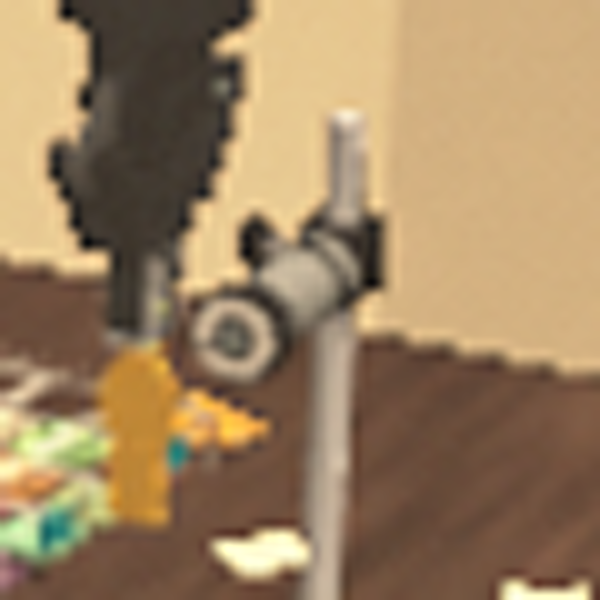

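```bash
python3 - <<'E'
from h import *
g=grab_frame("scene")
o=np.array([.4975,-.2195,.148]); 
for n,l in [("bottom",(0,0,0)),("platecentre back",(.002,0,.047)),("plate +y edge",(.002,.0165,.047)),("plate -y edge",(.002,-.0165,.047)),("platetop",(.002,0,.068))]:
    p=o+np.array([0*l[0]-l[1],l[0],l[2]]); u=proj(g,p)[0]; print(n,u.round(2),((u-[370,120]+.5)*10-.5).round(0))
for L in ([.4975,-.303,.194],[.497,-.299,.197]): u=proj(g,L)[0]; print("lens",((u-[370,120]+.5)*10-.5).round(0))
w=grab_frame("wrist"); crop(w,"w27c",120,160,380,320,3)
print("wrist pend bottom", proj(w,o), proj(w,o+[0,-.011,.047]))
E
```

```text
bottom [383.49 171.61] [139. 521.]
platecentre back [383.71 160.49] [142. 409.]
plate +y edge [387.63 161.33] [181. 418.]
plate -y edge [379.82 159.67] [103. 401.]
platetop [383.92 155.36] [144. 358.]
lens [239. 339.]
lens [236. 336.]
wrist pend bottom [[315.64282142 207.15634602]] [[296.7580157  229.60797277]]
```

View pics/w27c.png

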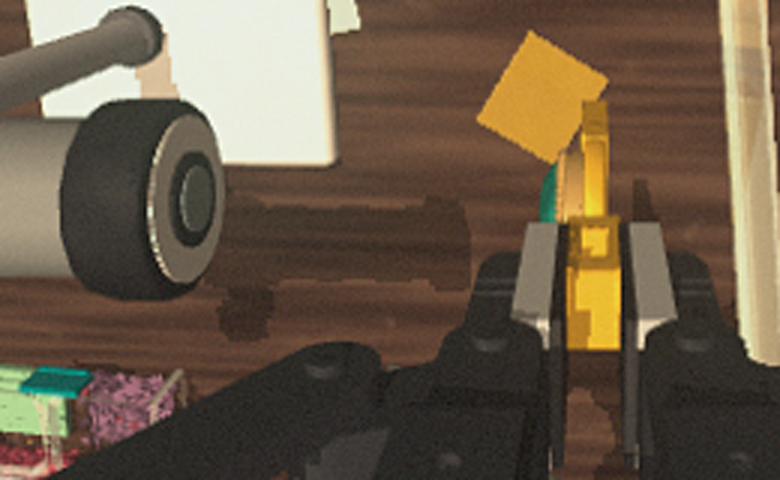

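```bash
python3 -m crank '[[[-1,0,0,0,0],[-1,0,0,0,0],[-1,0,0,0,0]]]'; python3 - <<'E'
from h import *
s=state(); print(s["time"],s["tool_pos"],s["gripper_width"],abs(s["joint_vel"]).max())
f=grab_frame("scene"); crop(f,"s28",240,190,350,290,6)
E
```

```text
time: 26.08
tool_pos: [0.4988, -0.2183, 0.1895]
tool_rot: [0.707, -0.707, -0.007, 0.007]
contact_force: [0.6, -0.6, -0.1]
gripper_width: 0.094
26.075 [ 0.4987957  -0.21829017  0.18951582] 0.09393731403652315 0.001735249630253324
```

View pics/s28.png

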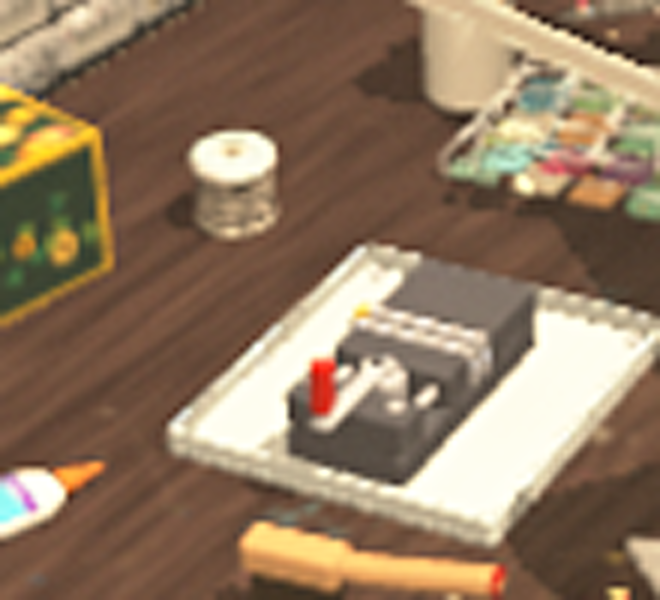

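The lever is open at crop pixel (320,385), the brush stands off the tray at (300,560), and the deck is clear. The pendant is held still, so I'm handing the job in.

```bash
python3 -c "
from plant import *
print(job_done())"
```

```text
the job is handed in; nothing more can be done
None
```

The job was handed in at about 26 s, with the pendant held in front of the lens. No verdict was reported.

**What I did**
- I swept the three offcuts off the jaw with the largest brush. A wrist picture showed all three in the tray while the brush was still in the gripper.
- I put the brush down standing on the bench, outside the tray.
- I swung the lever round to its stop, where it pushed back with about 7 N.
- I lifted the pendant by the flat faces of the bail, carried it over the lid and stopped in front of the lens.

**Last checks**
- **Position:** in the scene camera, the pendant's outline matched the intended pose to about 0.1 pixel. That puts the stone about 70 mm from the lens and within a few mm of its axis.
- **Angle:** the turn to face the lens agrees within about 2°, judged from the camera stand's base edges.
- **Stillness:** the gripper width was steady and the arm was not moving.
- **The rest:** the lever was open and the brush was standing off the tray. One offcut was visible in the last scene picture; the other two were last seen together in earlier pictures.

**What failed or disagreed**
- **First brush grasp:** it closed above the brush without moving it. The pictures put the fingertips about 28 mm higher than the reported tool position, so I used that offset for every height afterwards.
- **Camera differences:** wrist-camera positions differed from the fixed cameras' by about 3–6 mm, so I worked from values in between.
- **Lens position:** estimates from the different cameras varied by about 4 mm in distance and 3 mm in height.

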